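# Sort left- and right-hand lens mounts into the covered twin tray

### The arm

A 6-joint arm with a two-finger parallel gripper is mounted at the origin on the work surface. World frame = base frame: x ahead of the robot, y to its left, z up, the work surface at z = 0. Lengths are in mm, angles in rad, forces in N, time in s.
With the tool pointing down it reaches from about 275 to 750 mm from the base axis. Payload 10.2 kg.
Tool frame: the origin (TCP) lies between the finger pads; the fingertips stand 11 mm ahead of it and the grasp point (between the pads) lies 8 mm behind it (ctrl.nose_length is the distance from the TCP to the fingertips, in mm); x points along the fingers, y is the direction in which the jaws open and shut, and the axes are right-handed (so a half turn about x gives the same grasp; the last joint's range is limited). The gripper opens to 85 mm and grips with 20 to 120 N. Pads are 22 mm wide; open, the fingers measure 114 mm over their backs; the gripper's body (76 mm by 85 mm) begins 54 mm behind the grasp point. The pads swing forward as they close: fully open they stand 13 mm farther back than shut.
Start: joints at [0.92, 0.313, 1.498, -0, 1.331, -0.223], TCP at [217.82, 477.688, 242.294] pointing down, gripper open.
Joint ranges: [-2.94, 2.94], [-0.97, 2.17], [0.19, 2.56], [-1.23, 4.37], [0.02, 3.11], [-2.88, 2.88]. Speed limits (rad/s): [2.39, 2.39, 3.01, 3.14, 3.14, 3.14].

### API

Orientations are given as a unit quaternion [w, x, y, z].
In Python, from rig import ctrl, capture, ticket gives the robot as it stands.
- The arm moves only by the tool step_arm, never from a script. Its argument "commands" is a list of rows, each a list of 2 entries, a list of its own where there are three numbers: the shift along the world's x, y, z normalised to -1 to 1, where 1 is 0.04 m, then the turn about the world's z normalised to -1 to 1, where 1 is 180 degrees. A call has 1 to 5 rows; each row shifts and turns the commanded pose from where the row before left it; what a row does not reach is not made up. A row lasts 1/10 s, in which the tool goes at most 50 mm and 8.59 degrees, less where a joint would pass 70% of its speed; a pose out of reach is approached as far as the arm can. A call with a number of a shift or a turn outside -1 to 1 is refused whole. A call with a gripper value outside its range is refused whole. "gripper" is the closure, from -1 (fully open) to 1 (shut), so that 0 is half open, set as the call begins (left out, the last holds). The fingers move at their own pace and stop on an object; "force" is the grip in N (left out, the last holds). Time passes only in rows, so rows that do not move let the fingers close. It gives the time, the measured TCP pose, the force and the opening at its end, in the units of the state.
- ctrl.sense(): the state, without advancing time (a new reading comes with each control period).
- capture(name): name is "side" or "top" or "wrist"; returns a dict with "image" (420x560x3 uint8, blue, green, red), "fov_y" (degrees; the focal length in pixels is half the picture's height over the tangent of half this angle, whatever the lens; pixels are square), "cx", "cy" (the principal point, pixels), "origin" and "orientation" of the camera in the world. Camera axes: x right, y down, z forward; pixel columns grow to the right and rows downward; lengths in mm; the calibration is good to about 2 mm. A picture is of the moment at which its call begins. There is no depth.
- ticket.finish_job(): hands the job in, once; it reports no verdict.
The state is a dict: "time_s": time; "joints": joint angles; "dq": joint speeds; "tau": joint torques, N m; "eef_pos": TCP position; "ee_rot": TCP orientation; "force": force on the tool from outside, world axes, zero at the start; "wrist_torque": the same for the moment, N m; "grip_width": opening from 0.0 (shut) to 1.0 (fully open).
Only numpy, scipy, OpenCV 4.12 (cv2) and the standard library are available. Lean on these libraries where they do the work, as an engineer would, in place of code of your own. Each camera call takes 0.05 s, during which the arm holds its last target.

### The job

The spectrometer's lens mounts are back from cleaning, left-hand and right-hand ones mixed on the mat. Lift the clear dust cover off the twin tray and lay it on the empty mat, stand every mount on its foot in the tray that already holds a mount of its own hand, then put the cover back down over both trays. Leave the other things on the bench where they are.

Things in the scene. Friction and masses are not known exactly. Their poses are not given: they have to be found in the camera images.
- left_0: Left-hand lens mount, bare aluminium, 60 g. Origin: centre of the foot's underside, z up, x to its front. Foot 44 (x) x 32 x 6 mm. Leaf with lens bore stands across the rear: x -22 to -12, 32 wide, top at 52 mm. Flat lug 18 x 16 x 6 mm beside the foot's front end, x 4 to 22, y 16 to 32: on its left seen from behind the leaf. Already in a corner of its hand's tray; which tray varies.
- left_1: Left-hand lens mount, bare aluminium, 60 g. Origin: centre of the foot's underside, z up, x to its front. Foot 44 (x) x 32 x 6 mm. Leaf with lens bore stands across the rear: x -22 to -12, 32 wide, top at 52 mm. Flat lug 18 x 16 x 6 mm beside the foot's front end, x 4 to 22, y 16 to 32: on its left seen from behind the leaf. Stands on the parts mat at any yaw, or is absent.
- left_2: Left-hand lens mount, bare aluminium, 60 g. Origin: centre of the foot's underside, z up, x to its front. Foot 44 (x) x 32 x 6 mm. Leaf with lens bore stands across the rear: x -22 to -12, 32 wide, top at 52 mm. Flat lug 18 x 16 x 6 mm beside the foot's front end, x 4 to 22, y 16 to 32: on its left seen from behind the leaf. Stands on the parts mat at any yaw, or is absent.
- left_3: Left-hand lens mount, bare aluminium, 60 g. Origin: centre of the foot's underside, z up, x to its front. Foot 44 (x) x 32 x 6 mm. Leaf with lens bore stands across the rear: x -22 to -12, 32 wide, top at 52 mm. Flat lug 18 x 16 x 6 mm beside the foot's front end, x 4 to 22, y 16 to 32: on its left seen from behind the leaf. Stands on the parts mat at any yaw, or is absent.
- right_0: Right-hand lens mount, bare aluminium, 60 g. Origin: centre of the foot's underside, z up, x to its front. Foot 44 (x) x 32 x 6 mm. Leaf with lens bore stands across the rear: x -22 to -12, 32 wide, top at 52 mm. Flat lug 18 x 16 x 6 mm beside the foot's front end, x 4 to 22, y -32 to -16: on its right seen from behind the leaf. Already in a corner of its hand's tray; which tray varies.
- right_1: Right-hand lens mount, bare aluminium, 60 g. Origin: centre of the foot's underside, z up, x to its front. Foot 44 (x) x 32 x 6 mm. Leaf with lens bore stands across the rear: x -22 to -12, 32 wide, top at 52 mm. Flat lug 18 x 16 x 6 mm beside the foot's front end, x 4 to 22, y -32 to -16: on its right seen from behind the leaf. Stands on the parts mat at any yaw, or is absent.
- right_2: Right-hand lens mount, bare aluminium, 60 g. Origin: centre of the foot's underside, z up, x to its front. Foot 44 (x) x 32 x 6 mm. Leaf with lens bore stands across the rear: x -22 to -12, 32 wide, top at 52 mm. Flat lug 18 x 16 x 6 mm beside the foot's front end, x 4 to 22, y -32 to -16: on its right seen from behind the leaf. Stands on the parts mat at any yaw, or is absent.
- right_3: Right-hand lens mount, bare aluminium, 60 g. Origin: centre of the foot's underside, z up, x to its front. Foot 44 (x) x 32 x 6 mm. Leaf with lens bore stands across the rear: x -22 to -12, 32 wide, top at 52 mm. Flat lug 18 x 16 x 6 mm beside the foot's front end, x 4 to 22, y -32 to -16: on its right seen from behind the leaf. Stands on the parts mat at any yaw, or is absent.
- rack: Twin tray, fixed: grey base board 350 (x) x 212 (y) x 8 mm with two white trays end to end along its x axis. Origin: centre of its underside, on the bench, z up. The cover stands on the board around both trays; the pair of trays measures 316 x 168 mm outside and their rims are 24 mm above the bench.
- tray_near (a point): Centre of the inner floor of the tray at the -x end of the twin tray, nearer the robot, 12 mm above the bench, axes as the twin tray's. Inside 148 (x) x 160 (y) mm, rim 12 mm above its floor, walls 4 mm.
- tray_far (a point): Centre of the inner floor of the tray at the +x end of the twin tray, farther from the robot, 12 mm above the bench, axes as the twin tray's. Inside 148 (x) x 160 (y) mm, rim 12 mm above its floor, walls 4 mm.
- cover: Dust cover of clear plastic, open below: 334 (x) x 186 (y) x 70 mm outside, walls and top 4 mm, 0.34 to 0.5 kg. Origin: centre of its lower edge plane, z up. It starts standing on the base board over both trays, long side along the twin tray's x, with about 5 mm play around the trays; it fits either way round.
- cover_handle (a point): Centre of the steel bar handle on the cover, 96 mm above the cover's lower edge: bar 110 along the cover's x, 16 wide (y), 14 high, on two posts at its ends; 19 mm free height below the bar. Axes as the cover's.
- mat_parts: Dark rubber mat, fixed, 350 (x) x 230 (y) x 3 mm, on which the mounts stand. Origin: centre of its underside. It lies to the left or the right of the twin tray.
- mat_cover: The other mat, identical but empty, at the other long edge of the twin tray: the cover is laid here. Origin: centre of its underside.
- jar: Bystander: small jar with a white cap, 56 mm diameter, 75 high, on the far part of the bench. Origin: centre of underside.
- beaker: Bystander: small glass beaker, 60 mm diameter, 70 high, on the far part of the bench. Origin: centre of underside.
- screwdriver: Bystander: screwdriver, 170 mm long, lying on the far part of the bench. Origin: middle of its length, on the bench.
Not all that is in view belongs to the job. What is shaped like the right_2 but blue or turquoise is not meant.

How it is judged:
By the outcome, as a careful person would: the job done as asked, in the order asked, and still so for the second after the job is handed in, with the robot touching nothing.
Of left_1, left_2, left_3 only 2 to 3 are there at a start; the rules pass over those that are not, and their reading is None.
Of right_1, right_2, right_3 only 2 to 3 are there at a start; the rules pass over those that are not, and their reading is None.
At some moment in a run one of left_1, right_1, left_2, right_2, left_3, right_3 may be knocked a few centimetres aside while the robot is not near it.
It also fails if it takes over 208 s, if anything falls off the work surface, if the arm or the gripper's body presses on something with over 40 N, if the wrist force passes 120 N, or if a joint passes its speed limit or range.

## Working session

There is one attempt and no reset: what is moved stays moved. The work goes in short steps, Python scripts to look and compute and a tool call to move; the robot and the scene stay as the last step left them, time stands still between calls to the robot, and variables do not carry over. Pictures are saved under pics/ and viewed, and the job is handed in when it is done.

Besides the shell and the picture viewer there is one more tool, called after "Request:" as name([rows], argument=value, ...), one row to a line, values as JSON. step_arm: Moves the arm, as the interface text tells. Its arguments: {"type":"object","properties":{"commands":{"type":"array","items":{"type":"array"}},"gripper":{"type":"number"},"force":{"type":"number"}},"required":["commands"]}

```bash
ls; mkdir -p pics; python3 - <<'E'
from rig import ctrl,capture,ticket
import cv2
print(ctrl.sense())
for n in ["side","top","wrist"]:
    c=capture(n); cv2.imwrite(f"pics/{n}0.png",c["image"]); print(n,{k:c[k] for k in c if k!="image"})
E
```

```text
pics
{'time_s': 0.0, 'joints': array([ 9.19612097e-01,  3.13459112e-01,  1.49842900e+00,  1.31448665e-05,
        1.33101635e+00, -2.23417510e-01]), 'dq': array([-0.00098689,  0.0010241 ,  0.00119553, -0.00139879,  0.00051337,
       -0.00160404]), 'tau': array([-1.85485558e-03, -4.12258637e+01, -2.59746408e+01, -2.26866809e-04,
        4.05876330e-03, -7.02471127e-06]), 'eef_pos': array([217.65639279, 477.488895  , 241.73345207]), 'ee_rot': array([ 0.69079377,  0.14967072,  0.69119478, -0.1505072 ]), 'force': array([0.36078689, 0.13534891, 0.35441901]), 'wrist_torque': array([-0.01014465,  0.04391849, -0.01146531]), 'grip_width': 1.001276699297858}
side {'fov_y': 42.79507708473283, 'cx': 282.2319366619479, 'cy': 212.20464004214014, 'origin': array([ 281.31582794, 1182.72716154, 1113.79050812]), 'orientation': array([ 0.05359161, -0.11805807,  0.9053558 , -0.40437744])}
top {'fov_y': 43.913792622235036, 'cx': 282.55598552599366, 'cy': 210.8191414339142, 'origin': array([ 341.4198404 ,  105.12802388, 1455.83965325]), 'orientation': array([-0.05877168,  0.70724474, -0.7019969 ,  0.05959127])}
wrist {'fov_y': 69.24082857766646, 'cx': 282.7097088429207, 'cy': 209.23418129250402, 'origin': array([152.44834056, 507.50986688, 373.44338615]), 'orientation': array([0.12013136, 0.83235816, 0.53562642, 0.07650289])}
```

View pics/top0.png

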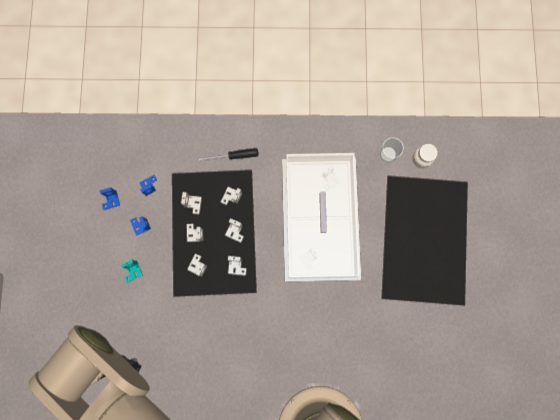

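View pics/side0.png

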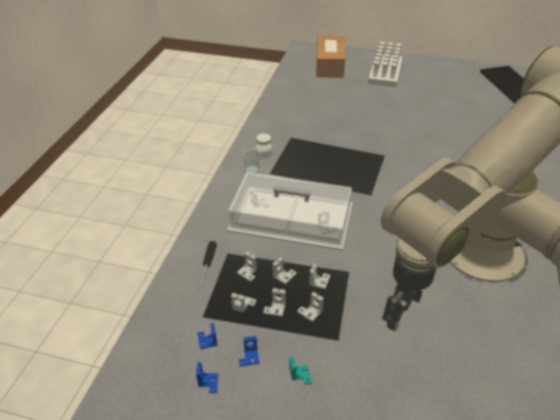

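View pics/wrist0.png

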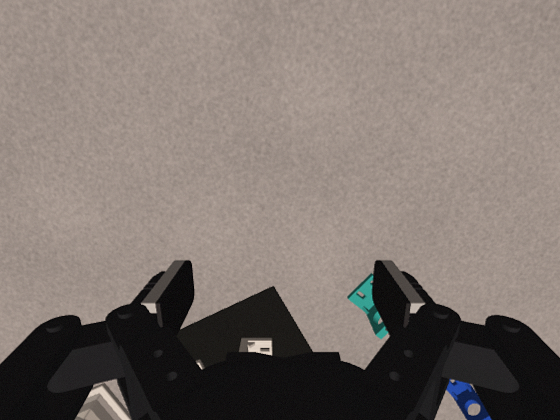

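```bash
cat > h.py <<'E'
import numpy as np,cv2
from scipy.spatial.transform import Rotation as R
from rig import ctrl,capture,ticket
def Rq(q): return R.from_quat([q[1],q[2],q[3],q[0]]).as_matrix()
def f(c): return c["image"].shape[0]/2/np.tan(np.radians(c["fov_y"]/2))
def proj(c,P):
    p=(np.atleast_2d(P)-c["origin"])@Rq(c["orientation"]); k=f(c)
    return np.c_[c["cx"]+k*p[:,0]/p[:,2], c["cy"]+k*p[:,1]/p[:,2]]
def ray(c,u,v):
    d=Rq(c["orientation"])@np.array([(u-c["cx"])/f(c),(v-c["cy"])/f(c),1.]); return c["origin"],d
def back(c,u,v,z):
    o,d=ray(c,u,v); return o+d*(z-o[2])/d[2]
def crop(c,x0,y0,x1,y1,name,s=4):
    im=c["image"][y0:y1,x0:x1]; im=cv2.resize(im,None,fx=s,fy=s,interpolation=cv2.INTER_CUBIC); cv2.imwrite("pics/"+name,im)
def rect(c,cx,cy,z,L,W,px,name):
    # rectified orthographic map at height z: up = +x, left=+y
    H=int(L*px);Wd=int(W*px)
    ii,jj=np.mgrid[0:H,0:Wd]
    X=cx+L/2-ii/px; Y=cy+W/2-jj/px
    p=proj(c,np.c_[X.ravel(),Y.ravel(),np.full(X.size,z)]).astype(np.float32)
    im=cv2.remap(c["image"],p[:,0].reshape(H,Wd),p[:,1].reshape(H,Wd),cv2.INTER_CUBIC)
    cv2.imwrite("pics/"+name,im)
def tool():
    s=ctrl.sense(); M=Rq(s["ee_rot"]); y=M[:,1]
    return s["eef_pos"],np.degrees(np.arctan2(y[1],y[0])),s
E
python3 - <<'E'
from h import *
p,a,s=tool(); print(p,a, Rq(s["ee_rot"]))
c=capture("top"); d=capture("side")
for n,uv in dict(mat=[(173,172),(251,170),(256,293),(174,296)],cov=[(387,177),(467,181),(465,305),(382,300)],base=[(283,160),(360,280),(285,281),(355,155)]).items():
    for q in uv: print(n,q,back(c,*q,3 if n!="base" else 8).round(0)[:2])
print(back(c,322,192,111),back(c,323,233,111))
print(proj(d,[[500,0,0]]))
crop(c,165,165,365,300,"t1.png",4)
crop(d,200,165,360,340,"s1.png",4)
E
```

```text
[217.71156342 477.54213538 241.86618696] 65.48763508903224 [[-6.14852441e-04  4.14889415e-01  9.09871637e-01]
 [-7.85320828e-04  9.09871328e-01 -4.14889805e-01]
 [-9.99999503e-01 -9.69637156e-04 -2.33615308e-04]]
mat (173, 172) [698. 419.]
mat (251, 170) [705. 196.]
mat (256, 293) [357. 176.]
mat (174, 296) [347. 401.]
cov (387, 177) [ 688. -194.]
cov (467, 181) [ 678. -422.]
cov (465, 305) [ 329. -399.]
cov (382, 300) [ 341. -171.]
base (283, 160) [734. 104.]
base (360, 280) [ 394. -111.]
base (285, 281) [390.  96.]
base (355, 155) [ 751. -103.]
[620.0152368   0.8375376 111.       ] [511.24392849  -1.18265879 111.        ]
[[313.18225644 221.83303205]]
```

View pics/t1.png

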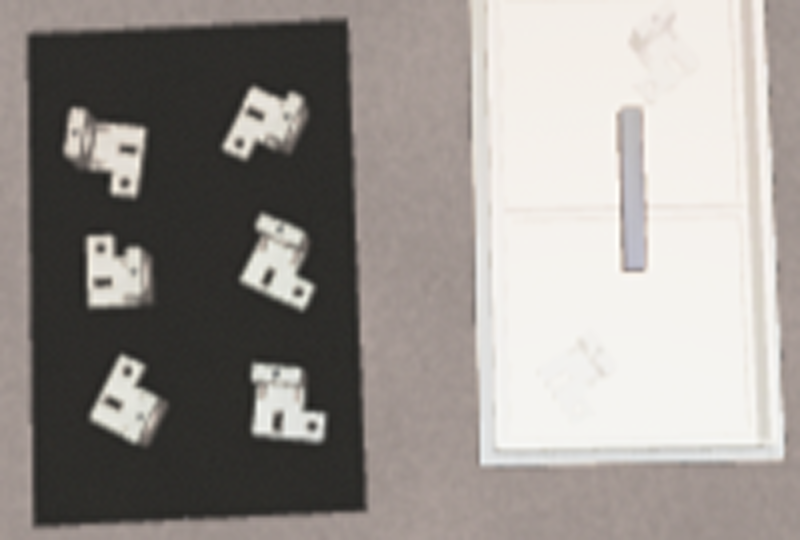

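View pics/s1.png

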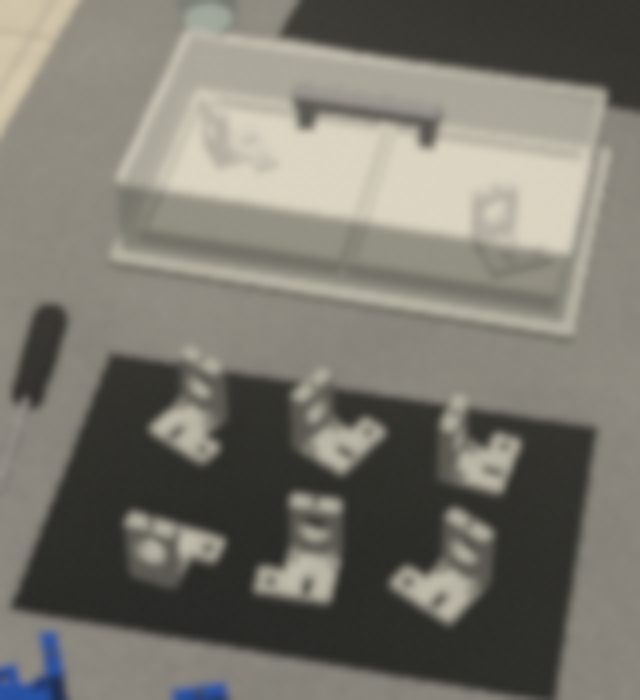

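```bash
cat >> h.py <<'E'
def tri(c1,p1,c2,p2):
    o1,d1=ray(c1,*p1);o2,d2=ray(c2,*p2)
    A=np.c_[d1,-d2]; t=np.linalg.lstsq(A,o2-o1,rcond=None)[0]
    a=o1+d1*t[0];b=o2+d2*t[1]; return (a+b)/2,np.linalg.norm(a-b)
E
python3 - <<'E'
from h import *
c=capture("top"); d=capture("side")
crop(c,305,180,345,245,"t2.png",9)
crop(d,265,180,320,205,"s2.png",14)
print(proj(d,[[620,.8,111],[511,-1.2,111]]))
E
```

```text
[[274.84365274 187.44399364]
 [310.99439922 193.05364858]]
```

View pics/t2.png

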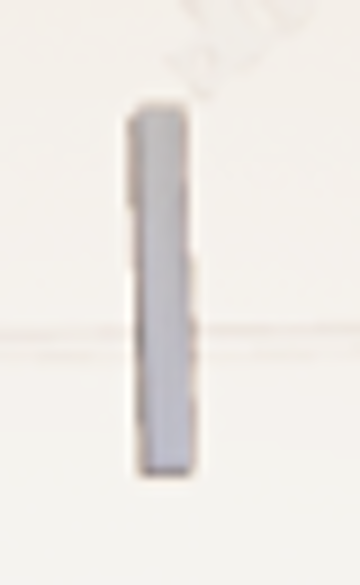

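View pics/s2.png

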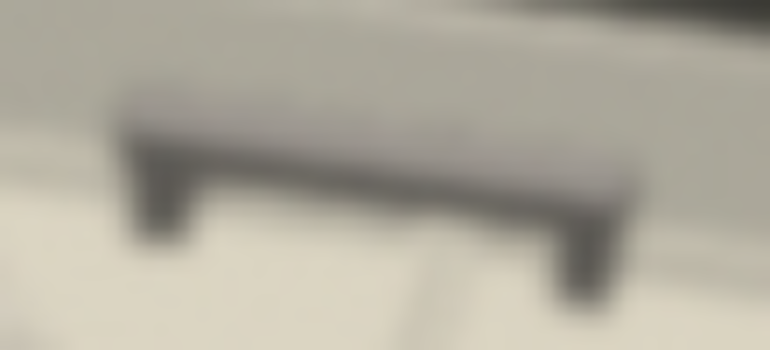

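```bash
python3 - <<'E'
from h import *
c=capture("top"); d=capture("side")
for a,b in [((323.0,191.7),(273.7,188.4)),((323.7,232.2),(310,193.6)),((323.3,212),(291.9,191))]: print(tri(c,a,d,b))
E
```

```text
(array([623.38787898,  -2.25889972, 103.89997091]), np.float64(2.1108837802409837))
(array([514.12057698,  -3.36454433, 106.46192402]), np.float64(0.373681564239935))
(array([568.18328849,  -2.67419835, 105.35333091]), np.float64(1.244225820511726))
```

Request:
step_arm([
  [[0.7, -1, 0], 0.047],
  [[0.7, -1, 0], 0.047],
  [[0.7, -1, 0], 0.047],
  [[0.7, -1, 0], 0],
  [[0.7, -1, 0], 0],
], gripper=-1)

```text
time_s: 0.95
eef_pos: [350.0, 289.6, 242.6]
ee_rot: [0.707, 0.012, 0.707, -0.012]
force: [0.8, 0.5, 0.4]
grip_width: 0.999
```

Request:
step_arm([
  [[0.7, -1, -0.1], 0],
  [[0.7, -1, -0.1], 0],
  [[0.7, -1, -0.1], 0],
  [[0.7, -1, -0.1], 0],
  [[0.7, -1, -0.1], 0],
])

```text
time_s: 1.45
eef_pos: [490.2, 89.3, 222.4]
ee_rot: [0.707, 0.012, 0.707, -0.012]
force: [0.4, 0.7, 0.7]
grip_width: 1.002
```

Request:
step_arm([
  [[0.8, -0.9, -0.3], 0.015],
  [[0.7, -0.9, -0.5], 0],
  [[0.3, -0.4, -0.5], 0],
  [[0, 0, 0], 0],
])

```text
time_s: 1.85
eef_pos: [561.2, 1.2, 167.4]
ee_rot: [0.705, -0.003, 0.709, 0.004]
force: [-0.2, 0.2, 0.1]
grip_width: 0.999
```

```bash
python3 - <<'E'
from h import *
c=capture("wrist"); cv2.imwrite("pics/w1.png",c["image"]); p,a,s=tool(); print(p,a,c["origin"],Rq(c["orientation"])[:,2]); 
print(proj(c,[[567,-2,104],[567,-2,111]]))
E
```

```text
[561.01728557   2.59467337 169.18924757] 90.66002504337467 [4.89996368e+02 4.24188705e-01 2.99378638e+02] [ 0.27759145  0.00374245 -0.96069193]
[[277.76034742 237.90957836]
 [277.60479405 241.78400969]]
```

View pics/w1.png

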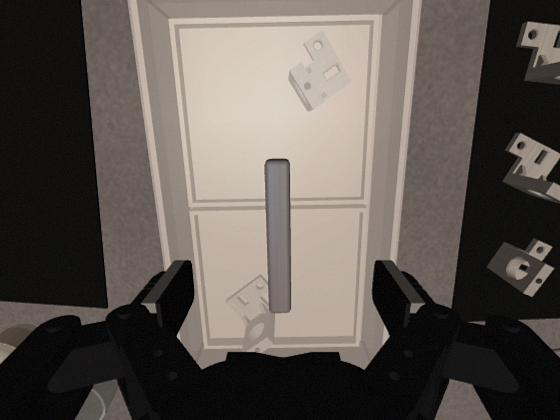

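Request:
step_arm([
  [[0.1, -0.1, -0.6], 0],
  [[0, 0, -0.6], 0],
  [[0, 0, -0.4], 0],
  [[0, 0, -0.15], 0],
  [[0, 0, 0], 0],
])

```text
time_s: 2.4
eef_pos: [565.2, 0.0, 100.9]
ee_rot: [0.707, -0.005, 0.707, 0.005]
force: [0.4, 0.1, 0.8]
grip_width: 0.999
```

Request:
step_arm([
  [[0, 0, 0], 0],
  [[0, 0, 0], 0],
  [[0, 0, 0], 0],
  [[0, 0, 0], 0],
  [[0, 0, 0], 0],
], gripper=1, force=60)

```text
time_s: 2.9
eef_pos: [565.5, -0.9, 100.9]
ee_rot: [0.707, -0.005, 0.707, 0.005]
force: [-0.2, 1.1, -2.3]
grip_width: 0.175
```

Request:
step_arm([
  [[0, 0, 0.1], 0],
  [[0, 0, 0.4], 0],
  [[0, 0, 0.7], 0],
  [[0, 0, 0.7], 0],
  [[0, 0, 0.7], 0],
])

```text
time_s: 3.4
eef_pos: [564.8, -0.7, 205.0]
ee_rot: [0.706, -0.005, 0.708, 0.005]
force: [0.6, 0.1, -4.7]
grip_width: 0.169
```

```bash
python3 - <<'E'
from h import *
p,a,s=tool(); print(p,a,s["force"],s["wrist_torque"],s["grip_width"])
c=capture("side"); crop(c,190,100,400,260,"s3.png",3)
E
```

```text
[564.81026392  -0.70175028 204.97241264] 90.75048192911473 [ 0.55965639  0.12231501 -4.71204024] [ 0.03040388 -0.01696364 -0.00477081] 0.16945835418086452
```

View pics/s3.png

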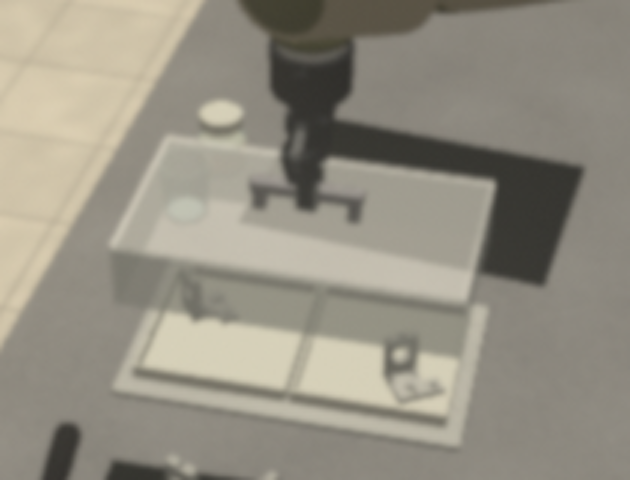

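Request:
step_arm([
  [[-0.4, -0.4, 0], -0.005],
  [[-0.4, -0.8, 0], -0.005],
  [[-0.3, -1, 0], -0.005],
  [[-0.2, -1, 0], -0.005],
  [[-0.1, -1, 0], -0.005],
])

```text
time_s: 3.95
eef_pos: [508.2, -170.0, 203.6]
ee_rot: [0.706, 0.024, 0.707, -0.023]
force: [0.9, -1.0, -4.1]
grip_width: 0.171
```

Request:
step_arm([
  [[0, -1, 0], 0],
  [[0, -1, 0], 0],
  [[0, -0.7, 0], 0],
  [[0, -0.4, 0], 0],
  [[0, 0, 0], 0],
])

```text
time_s: 4.45
eef_pos: [508.9, -294.0, 203.3]
ee_rot: [0.706, 0.024, 0.707, -0.024]
force: [-0.5, 1.0, -5.0]
grip_width: 0.174
```

```bash
python3 - <<'E'
from h import *
p,a,s=tool(); print(p,a,s["force"],s["wrist_torque"],s["grip_width"])
c=capture("top"); crop(c,160,130,480,320,"t3.png",2.5)
E
```

```text
[ 508.85329552 -294.03724148  203.30657688] 86.14175765230311 [-0.50101129  1.00848405 -5.01268533] [ 0.08923829 -0.08377216  0.00796393] 0.1744535359950947
```

View pics/t3.png

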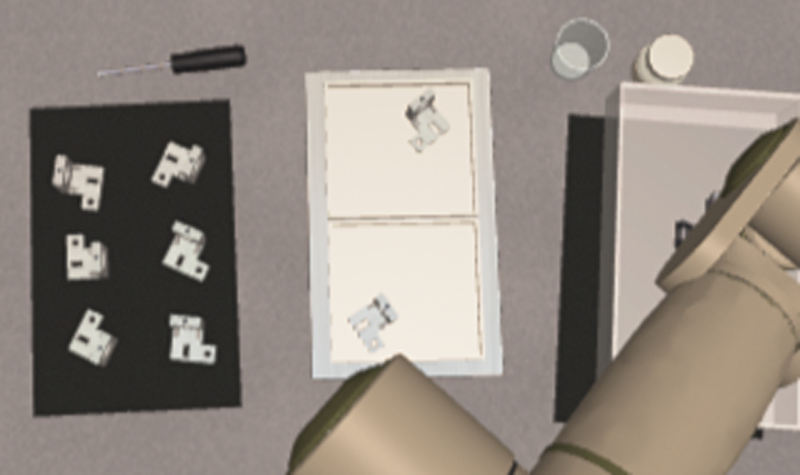

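Request:
step_arm([
  [[0, 0, -0.6], 0],
  [[0, 0, -0.7], 0],
  [[0, 0, -0.7], 0],
  [[0, 0, -0.3], 0],
  [[0, 0, -0.1], 0],
])

```text
time_s: 5.0
eef_pos: [509.2, -291.5, 107.5]
ee_rot: [0.706, 0.023, 0.707, -0.022]
force: [0.5, -1.2, -4.2]
grip_width: 0.17
```

Request:
step_arm([
  [[0, 0, -0.08], 0],
  [[0, 0, -0.08], 0],
  [[0, 0, 0], 0],
])

```text
time_s: 5.3
eef_pos: [509.5, -292.8, 102.5]
ee_rot: [0.707, 0.023, 0.707, -0.023]
force: [-0.7, 0.4, -3.9]
grip_width: 0.173
```

Request:
step_arm([
  [[0, -0.1, -0.06], 0],
  [[0, 0, -0.06], 0],
  [[0, 0, -0.04], 0],
  [[0, 0, 0], 0],
])

```text
time_s: 5.7
eef_pos: [509.3, -297.0, 95.9]
ee_rot: [0.707, 0.023, 0.707, -0.023]
force: [-1.3, 0.5, -1.3]
grip_width: 0.175
```

Request:
step_arm([
  [[0, 0, 0], 0],
  [[0, 0, 0], 0],
  [[0, 0, 0], 0],
  [[0, 0, 0], 0],
], gripper=-1)

```text
time_s: 6.1
eef_pos: [509.5, -296.8, 95.8]
ee_rot: [0.707, 0.023, 0.707, -0.023]
force: [0.0, 0.2, 1.0]
grip_width: 0.849
```

Request:
step_arm([
  [[0, 0, 0.5], 0],
  [[0, 0, 0.8], 0],
  [[0, 0, 1], 0],
  [[0, 0, 0.8], 0],
  [[0, 0, 0], 0],
])

```text
time_s: 6.6
eef_pos: [510.6, -297.7, 224.5]
ee_rot: [0.709, 0.021, 0.704, -0.025]
force: [0.6, -0.6, 0.0]
grip_width: 1.001
```

```bash
cat >> h.py <<'E'
from scipy.optimize import minimize
def boxes(hand):
    s=1 if hand=="L" else -1
    return [(-22,22,-16,16,0,6),(-22,-12,-16,16,0,52),(4,22,min(16*s,32*s),max(16*s,32*s),0,6)]
def corners(hand,x,y,yaw,z0):
    out=[]
    c,s=np.cos(yaw),np.sin(yaw)
    for b in boxes(hand):
        P=np.array([[X,Y,Z] for X in b[:2] for Y in b[2:4] for Z in b[4:]],float)
        out.append(np.c_[x+c*P[:,0]-s*P[:,1],y+s*P[:,0]+c*P[:,1],z0+P[:,2]])
    return out
def sil(c,hand,pose,z0,off,sh,S=4):
    m=np.zeros(sh,np.uint8)
    for P in corners(hand,*pose,z0):
        p=(proj(c,P)-off)*S
        h=cv2.convexHull(p.astype(np.float32))
        cv2.fillConvexPoly(m,np.round(h*16).astype(np.int32),255,lineType=cv2.LINE_AA,shift=4)
    return m/255.
def fit(cams,masks,hand,pose0,z0,S=4):
    # masks: grayscale 0..1 soft per cam full-res
    data=[]
    for c,m in zip(cams,masks):
        u=proj(c,[[pose0[0],pose0[1],z0+20]])[0]; r=24 if c is not None else 0
        if c.get("r"): r=c["r"]
        x0,y0=int(u[0])-r,int(u[1])-r
        x0=max(x0,0);y0=max(y0,0)
        cr=m[y0:y0+2*r,x0:x0+2*r]
        cr=cv2.resize(cr,None,fx=S,fy=S,interpolation=cv2.INTER_LINEAR)
        data.append((c,cr,np.array([x0-0.5+0.5/S,y0-0.5+0.5/S])))
    def cost(v):
        p=(v[0],v[1],v[2]/20)
        return sum(np.abs(sil(c,hand,p,z0,o,cr.shape,S)-cr).sum()/ (cr.size) for c,cr,o in data)
    best=None
    for dy in (0,.3,-.3):
        v0=np.array([pose0[0],pose0[1],20*(pose0[2]+dy)])
        r=minimize(cost,v0,method="Nelder-Mead",options=dict(initial_simplex=v0+np.array([[0,0,0],[6,0,0],[0,6,0],[0,0,4]]),xatol=.05,fatol=1e-6,maxiter=300))
        if best is None or r.fun<best.fun: best=r
    return best.x[0],best.x[1],best.x[2]/20,best.fun
def mask(im,lo=60,hi=170):
    g=im.astype(float).mean(2)
    return np.clip((g-lo)/(hi-lo),0,1)
E
python3 - <<'E'
from h import *
c=capture("top"); d=capture("side")
print(tool()[2]["time_s"])
import numpy as np
for n,k in (("top",c),("side",d)):
    cv2.imwrite(f"pics/{n}4.png",k["image"])
seeds={"M1":("R",105,150,-90),"M2":("L",265,120,130),"M3":("R",115,270,90),"M4":("L",275,255,-150),"M5":("R",130,400,60),"M6":("L",285,400,180)}
P={}
for n,(h,u,v,y) in seeds.items():
    b=back(c,165+u/4,165+v/4,9)
    res=[]
    for hh in "LR":
      rr=[fit([c,d],[mask(c["image"]),mask(d["image"])],hh,(b[0],b[1],np.radians(y+k)),3.) for k in (0,90,180,270)]
      res.append((hh,min(rr,key=lambda q:q[3])))
    res.sort(key=lambda q:q[1][3])
    for hh,q in res: print(n,h,hh,np.round(q[:2],1),round(np.degrees(q[2])%360,1),round(q[3],4))
    P[n]=(res[0][0],)+tuple(float(x) for x in res[0][1][:3])
import json; json.dump(P,open("P.json","w"))
for nm,k in (("top",c),("side",d)):
    im=cv2.resize(k["image"],None,fx=4,fy=4,interpolation=cv2.INTER_CUBIC)
    for n,q in P.items():
        for B in corners(q[0],*q[1:],3.):
            h=cv2.convexHull(((proj(k,B)+.5)*4-.5).astype(np.float32)).astype(int)
            cv2.polylines(im,[h],True,(0,0,255) if q[0]=="R" else (0,255,0),1)
    u=proj(k,[[525,300,3]])[0]*4
    x,y=int(u[0])-350,int(u[1])-290
    cv2.imwrite(f"pics/{nm}fit.png",im[max(y,0):y+580,max(x,0):x+700])
E
```

```text
6.7
M1 R R [612. 359.] 265.2 0.2205
M1 R L [609.1 358.9] 257.6 0.2438
M2 L L [633.5 246.9] 66.3 0.2889
M2 L R [631.3 253.3] 346.5 0.315
M3 R R [517.5 349.6] 94.6 0.2153
M3 R L [524.5 348.3] 2.9 0.2412
M4 L L [531.6 241.2] 156.7 0.3313
M4 L R [531.2 234.9] 178.0 0.3558
M5 R R [427.6 340.6] 64.4 0.1438
M5 R L [433.3 337.4] 42.0 0.1685
M6 L L [432.  236.2] 176.8 0.3453
M6 L R [432.5 230.4] 189.9 0.3737
```

View pics/topfit.png

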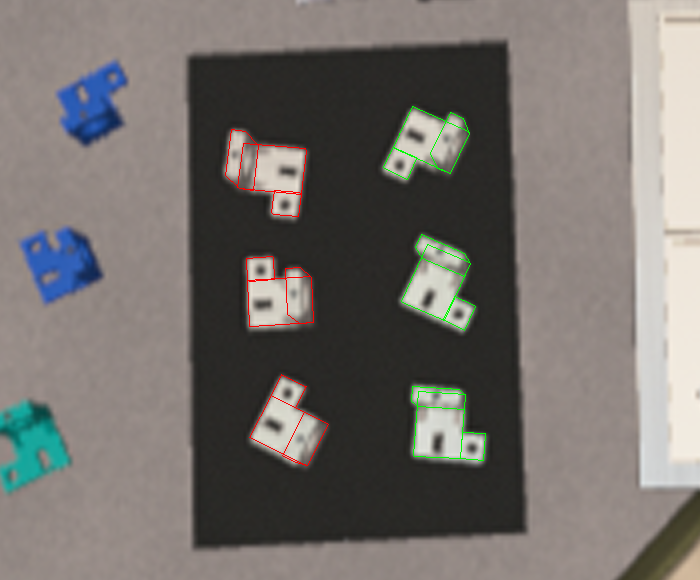

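View pics/sidefit.png

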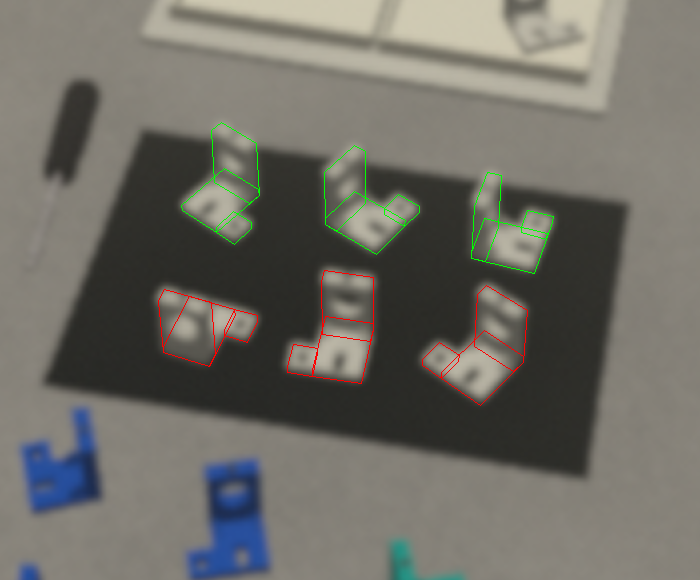

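View pics/top4.png

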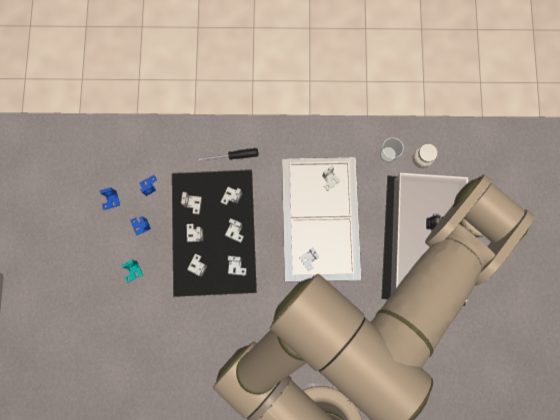

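```bash
python3 - <<'E'
from h import *
c=capture("top"); d=capture("side")
crop(c,280,150,365,285,"t5.png",4.4)
crop(d,225,170,360,250,"s5.png",5.5)
E
```

```text
(no output)
```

View pics/t5.png

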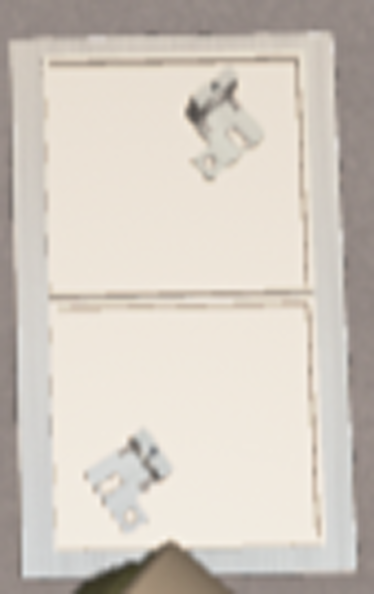

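View pics/s5.png

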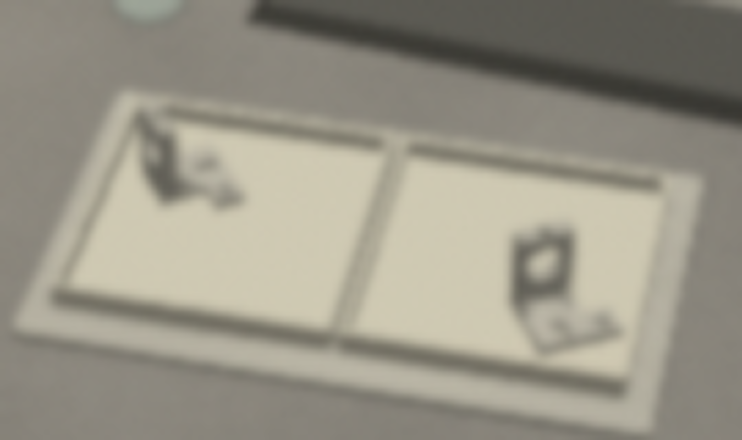

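```bash
python3 - <<'E'
from h import *
c=capture("top"); d=capture("side")
B=np.array([back(c,280+u/4.4,150+v/4.4,8) for u,v in [(10,40),(333,32),(355,572),(22,577)]]); print(B.round(1), B.mean(0))
Bs=np.array([back(d,225+u/5.5,170+v/5.5,8) for u,v in [(13,330),(125,90),(705,178),(652,432)]]); print(Bs.round(1), Bs.mean(0))
for M in (B,Bs):
    for i in range(4):
        e=M[(i+1)%4]-M[i]; print(np.linalg.norm(e).round(1),np.degrees(np.arctan2(e[1],e[0])).round(2))
print(back(c,333,178.4,18),back(c,308.4,259,18))
E
```

```text
[[ 736.8  106.3    8. ]
 [ 743.8 -104.4    8. ]
 [ 394.5 -112.5    8. ]
 [ 389.9   96.2    8. ]] [566.23293659  -3.61180477   8.        ]
[[ 738.2  108.9    8. ]
 [ 742.  -103.4    8. ]
 [ 395.8 -112.     8. ]
 [ 389.8   96.5    8. ]] [566.43552436  -2.50801444   8.        ]
210.7 -88.09
349.4 -178.66
208.7 91.27
347.1 1.66
212.2 -88.97
346.2 -178.57
208.5 91.67
348.6 2.04
[678.79491612 -37.71547979  18.        ] [450.50848845  32.125317    18.        ]
```

```bash
cat > chk.py <<'E'
from h import *
import json,sys
P=json.load(open("P.json")); names=sys.argv[1].split(","); nxt=names[0]
cams=[capture("top"),capture("side")]
if len(sys.argv)>2: cams=cams[:1]
ms=[mask(k["image"]) for k in cams]
for n in names:
    h,x,y,a=P[n]
    q=fit(cams,ms,h,(x,y,a),3.); q0=fit.__call__  # noqa
    print(n,h,np.round(q[:2],1),round(np.degrees(q[2])%360,1),"moved",np.round(np.hypot(q[0]-x,q[1]-y),1),"cost",round(q[3],3))
    P[n]=(h,)+tuple(map(float,q[:3]))
json.dump(P,open("P.json","w"))
p,a,s=tool(); h,x,y,psi=P[nxt]
lx,ly=x-17*np.cos(psi),y-17*np.sin(psi)
th=(np.degrees(psi)-180+180)%360-180
print("leaf",round(lx,1),round(ly,1),"theta",round(th,1),"| tcp",p.round(1),"yaw",round(a,1))
print("d units",((np.array([lx,ly])-p[:2])/40).round(2),"turn",round((th-a)/180,4))
E
python3 - <<'E'
from h import *
import json
P=json.load(open("P.json"));c=capture("top"); d=capture("side")
for n in ("M1","M6"):
    for z in (-3,0,3,6,9):
        q=fit([c,d],[mask(c["image"]),mask(d["image"])],P[n][0],P[n][1:],float(z)); print(n,z,np.round(q[:2],1),round(q[3],4))
E
python3 chk.py M1,M2,M3,M4,M5,M6
```

```text
M1 -3 [612.9 358.2] 0.2106
M1 0 [612.5 358.7] 0.2123
M1 3 [612.1 359. ] 0.2017
M1 6 [611.5 359.1] 0.1971
M1 9 [610.9 359.1] 0.2011
M6 -3 [432.5 236.2] 0.3117
M6 0 [432.3 236.1] 0.3129
M6 3 [432.  236.2] 0.3159
M6 6 [431.9 236.3] 0.2954
M6 9 [431.8 236.3] 0.3084
M1 R [612.1 359. ] 265.2 moved 0.0 cost 0.202
M2 L [633.5 246.9] 66.3 moved 0.0 cost 0.346
M3 R [517.5 349.7] 94.4 moved 0.1 cost 0.199
M4 L [531.6 241.2] 156.7 moved 0.0 cost 0.318
M5 R [427.6 340.6] 64.4 moved 0.0 cost 0.146
M6 L [432.  236.2] 176.8 moved 0.0 cost 0.316
leaf 613.5 375.9 theta 85.2 | tcp [ 509.2 -296.7  219.1] yaw 86.3
d units [ 2.61 16.82] turn -0.0058
```

Request:
step_arm([
  [[0.1, 0.8, 0], -0.006],
  [[0.15, 1, 0], 0],
  [[0.15, 1, 0], 0],
  [[0.15, 1, 0], 0],
  [[0.15, 1, 0], 0],
], gripper=0.1)

```text
time_s: 7.6
eef_pos: [537.3, -103.2, 219.5]
ee_rot: [0.706, 0.03, 0.706, -0.03]
force: [0.4, 0.2, -0.6]
grip_width: 0.447
```

Request:
step_arm([
  [[0.15, 1, 0], 0],
  [[0.15, 1, 0], 0],
  [[0.15, 1, 0], 0],
  [[0.15, 1, 0], 0],
  [[0.15, 1, 0], 0],
])

```text
time_s: 8.1
eef_pos: [567.3, 96.9, 219.5]
ee_rot: [0.706, 0.03, 0.706, -0.03]
force: [-0.2, -0.0, -0.3]
grip_width: 0.451
```

Request:
step_arm([
  [[0.15, 1, -0.3], 0],
  [[0.15, 1, -0.5], 0],
  [[0.15, 1, -0.5], 0],
  [[0.15, 1, -0.5], 0],
  [[0.15, 1, -0.5], 0],
])

```text
time_s: 8.6
eef_pos: [597.3, 296.9, 126.6]
ee_rot: [0.706, 0.03, 0.707, -0.03]
force: [0.2, -0.1, -0.0]
grip_width: 0.449
```

```bash
python3 chk.py M1,M3 >/dev/null; cp P.json /tmp/x; python3 - <<'E'
from h import *
p,a,s=tool(); print(p,a,s["grip_width"])
c=capture("wrist"); cv2.imwrite("pics/w2.png",c["image"]); print(proj(c,[[613.5,376,55]]))
E
```

```text
[595.45391992 299.12920891 123.45955419] 85.42499734011098 0.4485351035067401
[[392.84528769 243.49394757]]
```

View pics/w2.png

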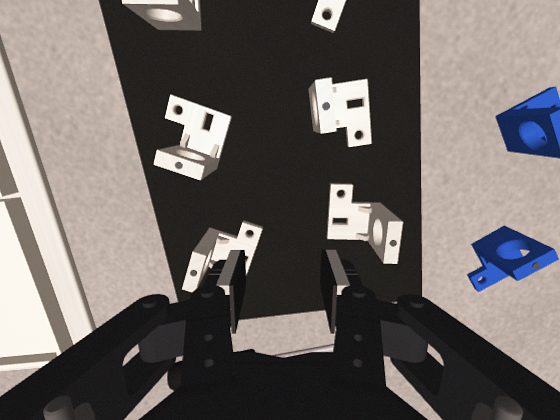

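Request:
step_arm([
  [[0.2, 0.9, 0], 0],
  [[0.25, 0.9, -0.2], 0],
  [[0, 0.12, -0.5], 0],
  [[0, 0, -0.5], 0],
  [[0, 0, 0], 0],
])

```text
time_s: 9.25
eef_pos: [614.5, 370.7, 77.1]
ee_rot: [0.705, 0.029, 0.708, -0.031]
force: [0.3, -0.6, 0.7]
grip_width: 0.448
```

```bash
python3 - <<'E'
from h import *
import json
P=json.load(open("P.json"));print(P)
P["M1"]=["R",612.1,359.0,np.radians(265.2)];P["M3"]=["R",517.5,349.7,np.radians(94.4)];json.dump(P,open("P.json","w"))
p,a,s=tool(); print(p,a,s["grip_width"])
E
```

```text
{'M1': ['R', 612.156592302535, 356.1193375880737, 4.659326146639807], 'M2': ['L', 633.4891704631185, 246.90128671553308, 7.439523173807231], 'M3': ['R', 518.871153666981, 346.14857339870383, 1.6618894815327276], 'M4': ['L', 531.6436891653286, 241.21053680992128, 2.7357061851820674], 'M5': ['R', 427.5748236386569, 340.58416802751697, 1.1236603724338814], 'M6': ['L', 431.95315270594756, 236.19851308119635, 3.0863314979460306]}
[614.48710399 370.73203428  77.07173908] 85.13594765425462 0.44815144933448514
```

Request:
step_arm([
  [[0, 0.12, 0], 0],
  [[0, 0, -0.4], 0],
  [[0, 0, -0.4], 0],
  [[0, 0, -0.25], 0],
  [[0, 0, 0], 0],
])

```text
time_s: 9.75
eef_pos: [614.4, 376.2, 35.1]
ee_rot: [0.705, 0.029, 0.708, -0.03]
force: [-0.4, -0.2, 0.4]
grip_width: 0.454
```

Request:
step_arm([
  [[0, 0, 0], 0],
  [[0, 0, 0], 0],
  [[0, 0, 0], 0],
  [[0, 0, 0], 0],
], gripper=1, force=40)

```text
time_s: 10.15
eef_pos: [615.7, 377.0, 38.4]
ee_rot: [0.707, 0.03, 0.706, -0.03]
force: [0.9, 0.2, 2.6]
grip_width: 0.11
```

Request:
step_arm([
  [[0, 0, 0.3], 0],
  [[0, 0, 0.7], 0],
  [[0, 0, 0.7], 0],
  [[0, 0, 0.5], 0],
  [[0, -0.4, 0.1], 0],
])

```text
time_s: 10.65
eef_pos: [615.9, 362.5, 133.7]
ee_rot: [0.708, 0.03, 0.705, -0.028]
force: [1.1, 1.3, -0.1]
grip_width: 0.108
```

Request:
step_arm([
  [[0.2, -0.8, 0], -0.046],
  [[0.2, -0.8, 0], -0.046],
  [[0.2, -0.8, 0], -0.046],
  [[0.2, -0.8, 0], -0.046],
  [[0.2, -0.8, 0], -0.046],
])

```text
time_s: 11.15
eef_pos: [655.5, 199.5, 130.7]
ee_rot: [0.65, 0.28, 0.649, -0.279]
force: [0.1, 0.1, -0.8]
grip_width: 0.109
```

Request:
step_arm([
  [[0.2, -0.8, 0], -0.046],
  [[0.2, -0.8, 0], -0.046],
  [[0.2, -0.8, 0], -0.046],
  [[0.2, -0.8, 0], -0.046],
  [[0.2, -0.8, 0], -0.046],
])

```text
time_s: 11.65
eef_pos: [695.6, 39.5, 130.7]
ee_rot: [0.509, 0.491, 0.509, -0.491]
force: [-0.5, 0.7, -0.5]
grip_width: 0.11
```

```bash
python3 - <<'E'
from h import *
p,a,s=tool(); print(p,a,s["grip_width"],s["force"],s["joints"].round(2))
c=capture("wrist"); cv2.imwrite("pics/w3.png",c["image"])
E
```

```text
[695.55850559  39.48872583 130.65017426] 2.03195070860208 0.11049096363436757 [-0.48372987  0.7147907  -0.52353915] [-0.11  0.79  1.03  0.    1.32 -0.15]
```

View pics/w3.png

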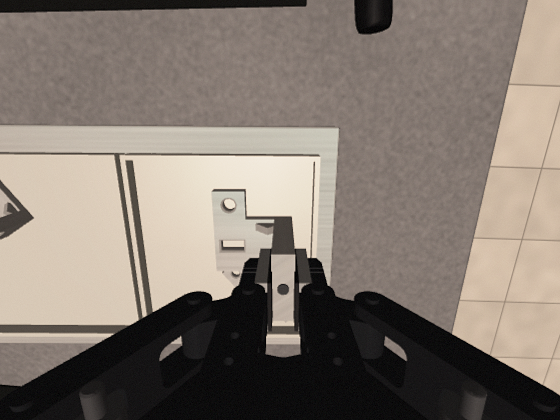

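Request:
step_arm([
  [[0.15, -0.03, -0.4], 0],
  [[0, 0, -0.7], 0],
  [[0, 0, -0.6], 0],
  [[0, 0, -0.25], 0],
  [[0, 0, 0], 0],
])

```text
time_s: 12.2
eef_pos: [700.6, 40.6, 49.9]
ee_rot: [0.51, 0.488, 0.512, -0.49]
force: [0.1, -0.3, -0.1]
grip_width: 0.112
```

Request:
step_arm([
  [[0, 0, -0.04], 0],
  [[0, 0, -0.04], 0],
  [[0, 0, -0.04], 0],
  [[0, 0, 0], 0],
])

```text
time_s: 12.6
eef_pos: [701.6, 39.6, 47.3]
ee_rot: [0.511, 0.49, 0.51, -0.489]
force: [0.1, 0.4, -0.1]
grip_width: 0.112
```

Request:
step_arm([
  [[0, 0, -0.04], 0],
  [[0, 0, 0], 0],
  [[0, 0, 0], 0],
])

```text
time_s: 12.9
eef_pos: [701.7, 39.6, 47.3]
ee_rot: [0.511, 0.49, 0.51, -0.489]
force: [-4.3, -0.3, 10.2]
grip_width: 0.113
```

Request:
step_arm([
  [[0, 0, 0], 0],
  [[0, 0, 0], 0],
  [[0, 0, 0], 0],
], gripper=0.3)

```text
time_s: 13.2
eef_pos: [701.3, 39.6, 45.0]
ee_rot: [0.51, 0.49, 0.51, -0.49]
force: [-0.2, 0.4, -0.4]
grip_width: 0.348
```

Request:
step_arm([
  [[0, 0, 0.4], 0],
  [[0, 0, 0.8], 0],
  [[0, 0, 0.8], 0],
  [[0, 0, 0.3], 0],
  [[0, 0, 0], 0],
])

```text
time_s: 13.7
eef_pos: [702.1, 39.5, 139.8]
ee_rot: [0.511, 0.49, 0.509, -0.489]
force: [-0.6, 0.4, -0.3]
grip_width: 0.349
```

```bash
python3 - <<'E'
from h import *
p,a,s=tool(); print(p,a,s["grip_width"],s["force"])
c=capture("top"); crop(c,160,140,365,290,"t6.png",3.9)
c=capture("wrist"); cv2.imwrite("pics/w4.png",c["image"])
E
python3 chk.py M6,M2,M3,M4,M5
```

```text
[702.11435655  39.54778617 139.75659679] 2.3751425144007134 0.3493570793963508 [-0.55590249  0.43830353 -0.31811081]
M6 L [432.2 235.5] 178.5 moved 0.8 cost 0.588
M2 L [633.6 246.8] 66.7 moved 0.1 cost 0.354
M3 R [517.4 349.7] 94.4 moved 0.1 cost 0.178
M4 L [531.6 241.2] 156.7 moved 0.0 cost 0.327
M5 R [427.2 339.7] 65.9 moved 0.9 cost 0.29
leaf 449.2 235.0 theta -1.5 | tcp [700.6  39.7 135.3] yaw 2.4
d units [-6.29  4.88] turn -0.0214
```

View pics/t6.png

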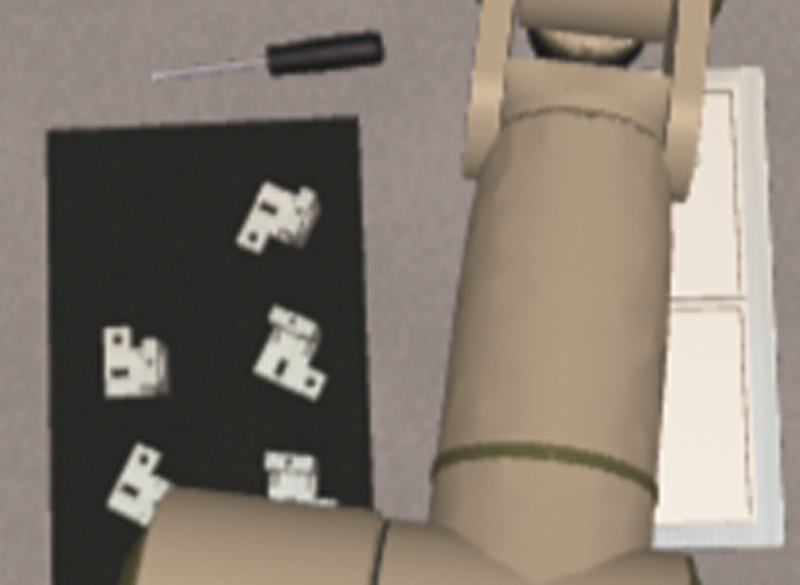

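View pics/w4.png

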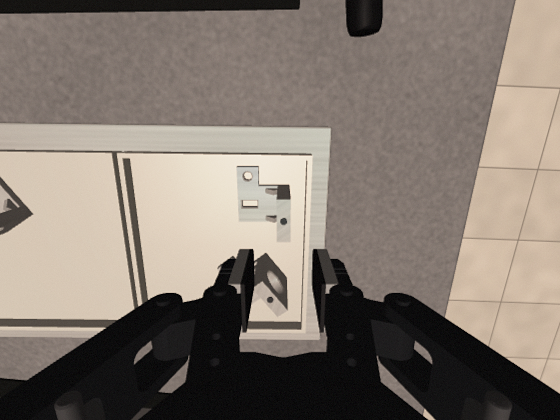

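Request:
step_arm([
  [[-0.45, 0.7, 0], -0.047],
  [[-0.45, 0.75, 0], -0.047],
  [[-0.45, 0.75, 0], -0.047],
  [[-0.45, 0.75, 0], -0.047],
  [[-0.45, 0.75, 0], -0.047],
], gripper=0.1)

```text
time_s: 14.4
eef_pos: [610.0, 188.7, 135.9]
ee_rot: [-0.297, -0.641, -0.298, 0.642]
force: [-0.6, 0.2, -0.2]
grip_width: 0.452
```

Request:
step_arm([
  [[-0.45, 0.75, 0], -0.047],
  [[-0.45, 0.75, 0], -0.047],
  [[-0.45, 0.75, 0], -0.047],
  [[-0.45, 0.75, 0], -0.047],
  [[-0.45, 0.65, 0], -0.047],
])

```text
time_s: 14.9
eef_pos: [519.9, 334.8, 135.9]
ee_rot: [-0.046, -0.705, -0.046, 0.706]
force: [-0.1, 0.8, -0.8]
grip_width: 0.45
```

```bash
python3 - <<'E'
from h import *
p,a,s=tool(); print(p,a,s["grip_width"],s["joints"].round(2))
c=capture("wrist"); cv2.imwrite("pics/w5.png",c["image"]);print(proj(c,[[518.7,332.8,55]]))
E
```

```text
[519.92829193 334.82727863 135.94308609] -82.54940753103541 0.4504728649346647 [0.38 0.61 1.33 0.   1.2  1.82]
[[285.17459869 222.87963469]]
```

View pics/w5.png

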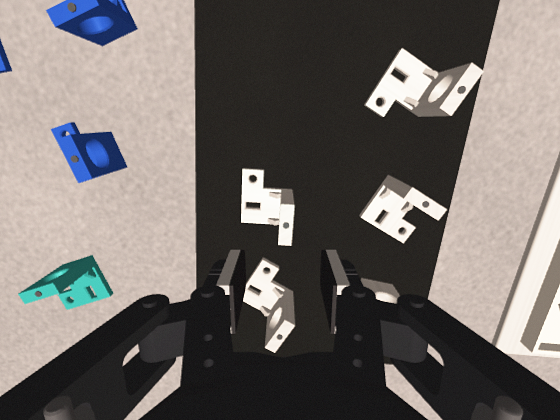

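Request:
step_arm([
  [[-0.02, -0.05, -0.4], -0.017],
  [[0, 0, -0.7], 0],
  [[0, 0, -0.7], 0],
  [[0, 0, -0.5], 0],
  [[0, 0, -0.2], 0],
])

```text
time_s: 15.45
eef_pos: [519.2, 330.9, 34.1]
ee_rot: [-0.03, -0.705, -0.029, 0.708]
force: [0.2, -0.2, 0.0]
grip_width: 0.447
```

Request:
step_arm([
  [[0, 0, 0], 0],
])

```text
time_s: 15.55
eef_pos: [519.9, 331.2, 35.8]
ee_rot: [-0.029, -0.706, -0.029, 0.707]
force: [0.6, -0.2, 0.7]
grip_width: 0.45
```

Request:
step_arm([
  [[0, 0, 0], 0],
  [[0, 0, 0], 0],
  [[0, 0, 0], 0],
  [[0, 0, 0], 0],
], gripper=1)

```text
time_s: 15.95
eef_pos: [521.2, 331.8, 38.4]
ee_rot: [0.029, 0.707, 0.029, -0.706]
force: [0.6, -0.5, 5.6]
grip_width: 0.112
```

Request:
step_arm([
  [[0, 0, 0.3], 0],
  [[0, 0, 0.7], 0],
  [[0, 0, 0.8], 0],
  [[0, 0, 0.5], 0.047],
  [[0.25, -0.6, 0], 0.047],
])

```text
time_s: 16.45
eef_pos: [530.8, 309.8, 133.2]
ee_rot: [0.135, 0.696, 0.136, -0.692]
force: [0.4, -0.5, -0.5]
grip_width: 0.11
```

Request:
step_arm([
  [[0.25, -0.75, 0], 0.047],
  [[0.25, -0.75, 0], 0.047],
  [[0.25, -0.75, 0], 0.047],
  [[0.25, -0.75, 0], 0.047],
  [[0.25, -0.75, 0], 0.047],
])

```text
time_s: 16.95
eef_pos: [580.7, 156.4, 129.9]
ee_rot: [0.376, 0.599, 0.376, -0.599]
force: [-0.1, 0.1, -0.2]
grip_width: 0.113
```

Request:
step_arm([
  [[0.25, -0.75, 0], 0.047],
  [[0.25, -0.75, 0], 0.047],
  [[0.25, -0.75, 0], 0.047],
  [[0.25, -0.75, 0], 0.047],
  [[0, 0, 0], 0],
])

```text
time_s: 17.45
eef_pos: [621.3, 34.2, 129.7]
ee_rot: [0.533, 0.465, 0.532, -0.465]
force: [-0.2, 0.2, -0.5]
grip_width: 0.108
```

```bash
python3 - <<'E'
from h import *
p,a,s=tool(); print(p,a,s["grip_width"],s["joints"].round(2))
c=capture("wrist"); cv2.imwrite("pics/w6.png",c["image"])
E
```

```text
[621.31254206  34.19578814 129.69555496] 7.799012169201192 0.10750463546925851 [-0.13  0.62  1.33 -0.    1.19 -0.27]
```

View pics/w6.png

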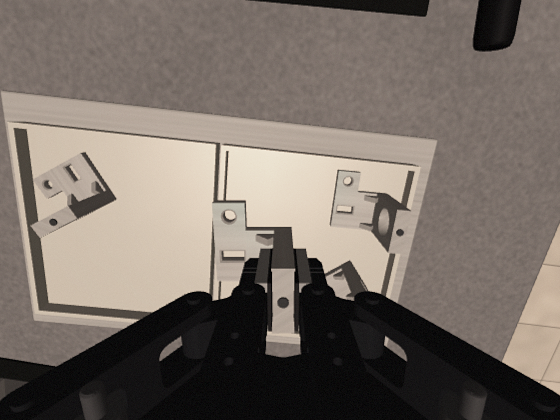

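Request:
step_arm([
  [[0.04, 0.06, -0.3], -0.035],
  [[0, 0, -0.6], 0],
  [[0, 0, -0.6], 0],
  [[0, 0, -0.4], 0],
  [[0, 0, -0.1], 0],
])

```text
time_s: 18.0
eef_pos: [620.9, 41.2, 47.7]
ee_rot: [0.505, 0.493, 0.507, -0.494]
force: [-0.1, -1.4, -0.7]
grip_width: 0.11
```

Request:
step_arm([
  [[0, 0, -0.05], 0],
  [[0, 0, -0.05], 0],
  [[0, 0, -0.05], 0],
  [[0, 0, 0], 0],
])

```text
time_s: 18.4
eef_pos: [622.5, 40.7, 47.3]
ee_rot: [0.507, 0.494, 0.506, -0.493]
force: [-11.6, 2.6, 22.7]
grip_width: 0.112
```

Request:
step_arm([
  [[0, 0, 0.05], 0],
  [[0, 0, 0], 0],
  [[0, 0, 0], 0],
], gripper=0.3)

```text
time_s: 18.7
eef_pos: [622.4, 40.1, 45.7]
ee_rot: [0.507, 0.494, 0.506, -0.493]
force: [-0.0, -1.1, -0.8]
grip_width: 0.351
```

Request:
step_arm([
  [[0, 0, 0.4], 0],
  [[0, 0, 0.8], 0],
  [[0, 0, 0.8], 0],
  [[0, 0, 0.3], 0],
  [[0, 0, 0], 0],
])

```text
time_s: 19.2
eef_pos: [622.8, 40.0, 138.6]
ee_rot: [0.507, 0.494, 0.506, -0.493]
force: [-0.0, 0.1, -0.8]
grip_width: 0.352
```

```bash
python3 - <<'E'
from h import *
p,a,s=tool(); print(p,a,s["grip_width"],s["force"])
c=capture("top"); crop(c,160,140,365,290,"t7.png",3.9)
c=capture("wrist"); cv2.imwrite("pics/w7.png",c["image"])
E
python3 chk.py M5,M2,M4,M6 top
```

```text
[622.78555488  39.96428559 138.55195976] 1.470129246288894 0.3516290992040852 [-0.03249693  0.07936612 -0.77188682]
M5 R [426.8 341.6] 64.5 moved 1.9 cost 0.033
M2 L [632.6 248.3] 67.8 moved 1.8 cost 0.092
M4 L [531.4 242.1] 155.7 moved 1.0 cost 0.061
M6 L [431.6 236.8] 175.3 moved 1.5 cost 0.059
leaf 419.5 326.3 theta -115.5 | tcp [621.4  40.1 135.4] yaw 1.5
d units [-5.05  7.16] turn -0.6499
```

View pics/t7.png

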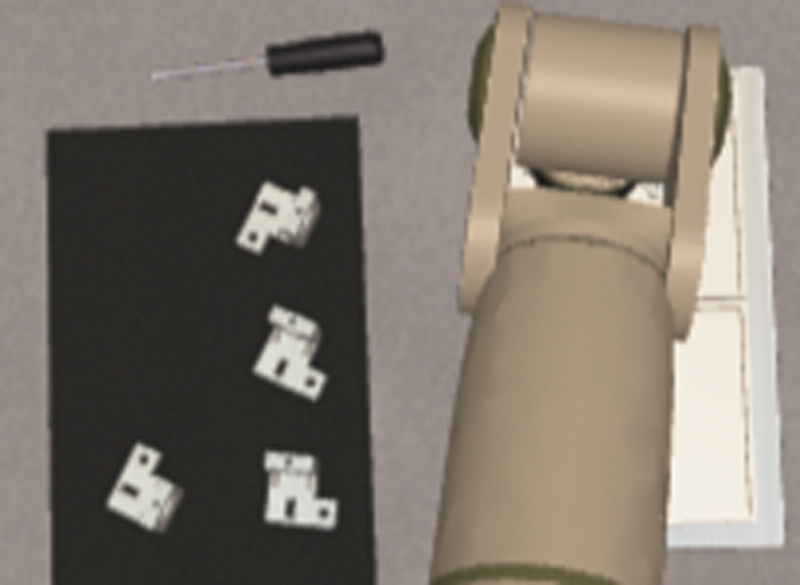

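View pics/w7.png

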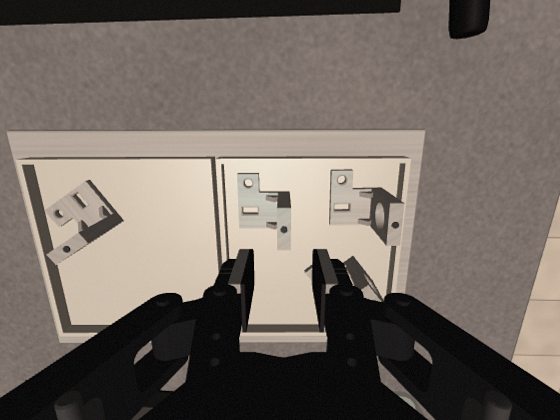

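Request:
step_arm([
  [[-0.6, 0.85, 0], 0.044],
  [[-0.6, 0.85, 0], 0.044],
  [[-0.6, 0.85, 0], 0.044],
  [[-0.6, 0.85, 0], 0.044],
  [[-0.6, 0.85, 0], 0.044],
], gripper=0.1)

```text
time_s: 19.9
eef_pos: [500.5, 211.1, 136.0]
ee_rot: [0.644, 0.291, 0.645, -0.291]
force: [0.8, -0.4, -0.5]
grip_width: 0.449
```

Request:
step_arm([
  [[-0.6, 0.85, 0], 0.044],
  [[-0.6, 0.85, 0], 0.044],
  [[-0.6, 0.85, 0], 0.044],
  [[-0.2, 0.35, 0], 0],
  [[0, 0, 0], 0],
])

```text
time_s: 20.4
eef_pos: [420.5, 327.4, 136.2]
ee_rot: [0.69, 0.153, 0.691, -0.153]
force: [-0.0, 0.4, 0.7]
grip_width: 0.453
```

```bash
cat > wv.py <<'E'
from h import *
import sys
p,a,s=tool(); print(p.round(1),round(a,1),s["grip_width"],s["joints"].round(2))
c=capture("wrist"); im=c["image"].copy()
if len(sys.argv)>3:
    P=proj(c,[[float(sys.argv[2]),float(sys.argv[3]),55]])[0]; print(P); cv2.drawMarker(im,tuple(int(v) for v in P),(0,0,255),0,14,1)
cv2.imwrite("pics/"+sys.argv[1],im)
E
python3 wv.py w8.png 420.3 325.3
```

```text
[420.5 327.4 136.2] 65.0 0.4534726707142495 [ 0.44  0.44  1.61  0.    1.09 -0.69]
[280.08954056 222.29729136]
```

View pics/w8.png

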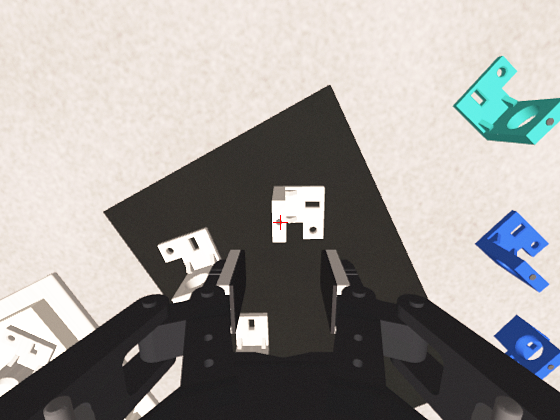

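Request:
step_arm([
  [[0, -0.04, -0.4], -0.003],
  [[0, 0, -0.7], 0],
  [[0, 0, -0.7], 0],
  [[0, 0, -0.5], 0],
  [[0, 0, -0.2], 0],
])

```text
time_s: 20.95
eef_pos: [421.8, 322.9, 34.9]
ee_rot: [0.688, 0.157, 0.69, -0.159]
force: [0.7, 0.2, -0.8]
grip_width: 0.449
```

Request:
step_arm([
  [[0, 0, 0], 0],
])

```text
time_s: 21.05
eef_pos: [422.2, 323.5, 36.3]
ee_rot: [0.689, 0.157, 0.69, -0.158]
force: [0.3, -0.1, -0.0]
grip_width: 0.449
```

Request:
step_arm([
  [[0, 0, 0], 0],
  [[0, 0, 0], 0],
  [[0, 0, 0], 0],
  [[0, 0, 0], 0],
], gripper=1)

```text
time_s: 21.45
eef_pos: [422.8, 324.6, 38.3]
ee_rot: [0.69, 0.158, 0.689, -0.157]
force: [0.0, -1.4, 6.4]
grip_width: 0.109
```

Request:
step_arm([
  [[0, 0, 0.3], 0],
  [[0, 0, 0.7], 0],
  [[0, 0, 0.8], 0],
  [[0, 0, 0.6], 0],
  [[0.4, -0.9, 0], -0.044],
])

```text
time_s: 21.95
eef_pos: [438.4, 291.0, 137.3]
ee_rot: [0.679, 0.205, 0.675, -0.202]
force: [0.9, -0.5, -1.2]
grip_width: 0.109
```

Request:
step_arm([
  [[0.4, -0.9, 0], -0.044],
  [[0.4, -0.9, 0], -0.044],
  [[0.4, -0.9, 0], -0.044],
  [[0.4, -0.9, 0], -0.044],
  [[0.4, -0.9, 0], -0.044],
])

```text
time_s: 22.45
eef_pos: [518.5, 107.0, 134.1]
ee_rot: [0.567, 0.423, 0.566, -0.423]
force: [0.6, -0.0, -0.7]
grip_width: 0.108
```

Request:
step_arm([
  [[0.4, -0.9, 0], -0.044],
  [[0.4, -0.9, 0], -0.044],
  [[0.5, -0.9, 0], 0],
  [[0.5, -0.9, 0], 0],
  [[0, 0, 0], 0],
])

```text
time_s: 22.95
eef_pos: [591.6, -39.7, 133.8]
ee_rot: [0.504, 0.497, 0.502, -0.497]
force: [-0.1, 0.3, -0.5]
grip_width: 0.111
```

```bash
python3 wv.py w9.png
```

```text
[591.6 -39.7 133.8] 0.7 0.11097194090381837 [-0.26  0.56  1.43 -0.    1.16 -0.28]
```

View pics/w9.png

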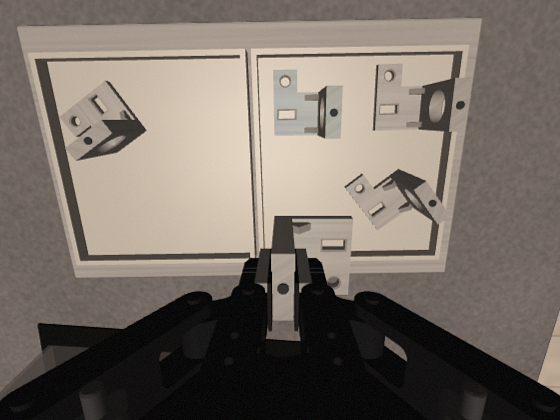

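```bash
python3 - <<'E'
from h import *
c=capture("wrist")
for u,v,z in [(347,184,18),(378,229,18),(258,55,12),(256,255,12),(448,60,12),(432,250,12),(47,62,12),(87,255,12)]: print(u,v,back(c,u,v,z).round(1))
E
```

```text
347 184 [643.4 -15.8  18. ]
378 229 [673.1 -54.9  18. ]
258 55 [570.2  81.1  12. ]
256 255 [566.9 -83.7  12. ]
448 60 [714.2  79.6  12. ]
432 250 [725.9 -76.5  12. ]
47 62 [409.9  74.   12. ]
87 255 [413.4 -85.9  12. ]
```

Request:
step_arm([
  [[0.1, -0.06, -0.4], 0.004],
  [[0, 0, -0.6], 0],
  [[0, 0, -0.6], 0],
  [[0, 0, -0.4], 0],
  [[0, 0, -0.1], 0],
])

```text
time_s: 23.55
eef_pos: [592.7, -36.5, 47.4]
ee_rot: [0.506, 0.492, 0.509, -0.493]
force: [-3.5, 2.0, 10.5]
grip_width: 0.109
```

Request:
step_arm([
  [[0, 0, -0.03], 0],
  [[0, 0, -0.03], 0],
  [[0, 0, -0.03], 0],
  [[0, 0, 0], 0],
])

```text
time_s: 23.95
eef_pos: [594.2, -37.2, 47.3]
ee_rot: [0.508, 0.493, 0.507, -0.492]
force: [-5.2, 2.0, 13.7]
grip_width: 0.109
```

Request:
step_arm([
  [[0, 0, 0.04], 0],
  [[0, 0, 0], 0],
  [[0, 0, 0], 0],
], gripper=0.3)

```text
time_s: 24.25
eef_pos: [594.1, -37.8, 47.2]
ee_rot: [0.507, 0.493, 0.507, -0.493]
force: [-0.2, -0.3, -0.6]
grip_width: 0.35
```

Request:
step_arm([
  [[0, 0, 0.4], 0],
  [[0, 0, 0.8], 0],
  [[0, 0, 0.8], 0],
  [[0, 0, 0.3], 0],
  [[0, 0, 0], 0],
])

```text
time_s: 24.75
eef_pos: [594.7, -38.1, 140.4]
ee_rot: [0.508, 0.493, 0.506, -0.492]
force: [0.1, 0.2, -0.6]
grip_width: 0.352
```

```bash
python3 wv.py w10.png;python3 chk.py M2,M4,M6 top
```

```text
[594.7 -38.1 140.4] 1.7 0.3520209107094553 [-0.26  0.56  1.41 -0.    1.17 -0.29]
M2 L [632.6 248.3] 67.8 moved 0.0 cost 0.077
M4 L [531.4 242.1] 155.7 moved 0.0 cost 0.045
M6 L [431.6 236.8] 175.3 moved 0.0 cost 0.04
leaf 626.2 232.6 theta -112.2 | tcp [593.4 -37.8 137.4] yaw 1.7
d units [0.82 6.76] turn -0.6324
```

View pics/w10.png

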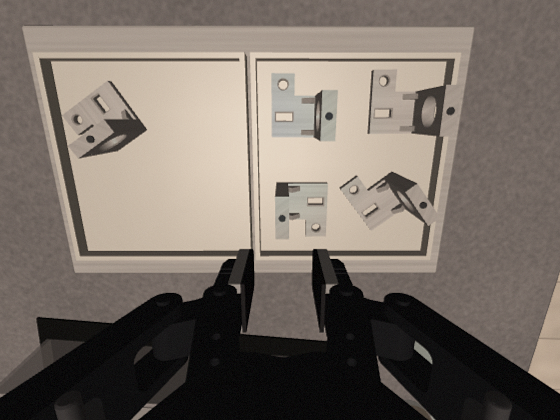

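Request:
step_arm([
  [[0.1, 0.8, 0], 0.045],
  [[0.1, 0.85, 0], 0.045],
  [[0.1, 0.85, 0], 0.045],
  [[0.1, 0.85, 0], 0.045],
  [[0.1, 0.85, 0], 0.045],
], gripper=0.1)

```text
time_s: 25.4
eef_pos: [613.6, 131.4, 137.4]
ee_rot: [0.646, 0.284, 0.648, -0.285]
force: [-0.3, -0.8, -0.1]
grip_width: 0.448
```

Request:
step_arm([
  [[0.1, 0.85, 0], 0.045],
  [[0.1, 0.85, 0], 0.045],
  [[0.1, 0.8, 0], 0.045],
  [[0, 0, 0], 0],
])

```text
time_s: 25.8
eef_pos: [625.2, 233.6, 136.9]
ee_rot: [0.692, 0.142, 0.694, -0.142]
force: [0.0, -0.4, -0.1]
grip_width: 0.45
```

```bash
python3 wv.py w11.png 626.7 231.5
```

```text
[625.2 233.6 136.9] 66.9 0.4495923979824935 [ 0.18  0.72  1.15  0.    1.28 -0.99]
[280.93615948 224.04917853]
```

View pics/w11.png

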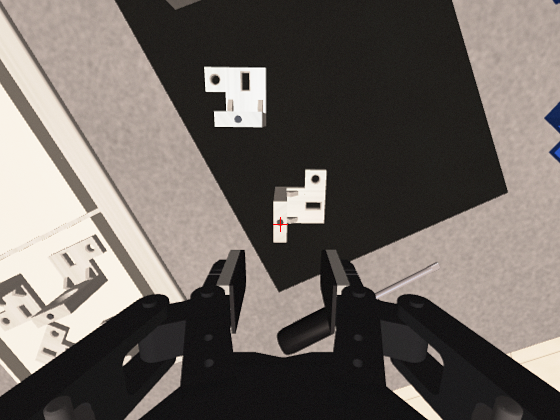

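Request:
step_arm([
  [[0.03, -0.04, -0.4], 0],
  [[0, 0, -0.7], 0],
  [[0, 0, -0.7], 0],
  [[0, 0, -0.5], 0],
  [[0, 0, -0.2], 0],
])

```text
time_s: 26.35
eef_pos: [626.0, 227.0, 35.9]
ee_rot: [0.69, 0.144, 0.694, -0.146]
force: [0.8, 0.9, 0.4]
grip_width: 0.452
```

Request:
step_arm([
  [[0, 0, 0], 0],
])

```text
time_s: 26.45
eef_pos: [626.8, 227.5, 37.8]
ee_rot: [0.691, 0.144, 0.693, -0.145]
force: [0.6, -0.0, 0.8]
grip_width: 0.448
```

Request:
step_arm([
  [[0, 0, 0], 0],
  [[0, 0, 0], 0],
  [[0, 0, 0], 0],
  [[0, 0, 0], 0],
], gripper=1)

```text
time_s: 26.85
eef_pos: [627.9, 228.4, 40.3]
ee_rot: [0.693, 0.144, 0.692, -0.144]
force: [-0.5, -0.5, 5.2]
grip_width: 0.109
```

Request:
step_arm([
  [[0, 0, 0.3], 0],
  [[0, 0, 0.7], 0],
  [[0, 0, 0.8], 0],
  [[0, 0, 0.6], 0],
  [[-0.35, -0.85, 0], -0.045],
])

```text
time_s: 27.35
eef_pos: [615.1, 196.9, 139.8]
ee_rot: [0.683, 0.194, 0.678, -0.191]
force: [1.9, -1.4, -0.6]
grip_width: 0.11
```

Request:
step_arm([
  [[-0.35, -0.85, 0], -0.045],
  [[-0.35, -0.85, 0], -0.045],
  [[-0.35, -0.85, 0], -0.045],
  [[-0.35, -0.85, 0], -0.045],
  [[-0.35, -0.85, 0], -0.045],
])

```text
time_s: 27.85
eef_pos: [542.6, 23.3, 136.1]
ee_rot: [0.571, 0.418, 0.57, -0.418]
force: [1.5, -0.5, -0.1]
grip_width: 0.11
```

Request:
step_arm([
  [[-0.35, -0.85, 0], -0.045],
  [[-0.35, -0.85, 0], -0.045],
  [[0, 0, 0], 0],
])

```text
time_s: 28.15
eef_pos: [514.3, -46.6, 136.0]
ee_rot: [0.506, 0.494, 0.505, -0.495]
force: [1.1, 0.8, -0.6]
grip_width: 0.11
```

```bash
python3 wv.py w12.png
```

```text
[514.3 -46.6 136. ] 1.2 0.11036089278154611 [-0.32  0.4   1.67 -0.    1.07 -0.34]
```

View pics/w12.png

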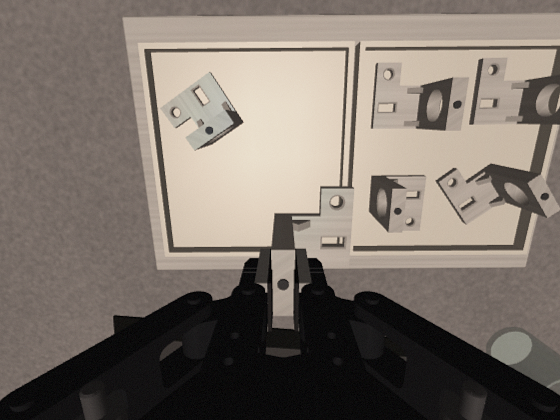

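Request:
step_arm([
  [[-0.1, -0.1, -0.4], 0],
  [[0, 0, -0.6], 0],
  [[0, 0, -0.6], 0],
  [[0, 0, -0.4], 0],
  [[0, 0, -0.1], 0],
])

```text
time_s: 28.7
eef_pos: [510.9, -46.5, 50.0]
ee_rot: [0.507, 0.492, 0.509, -0.493]
force: [0.4, 0.1, -0.7]
grip_width: 0.106
```

Request:
step_arm([
  [[0, 0, 0], 0],
  [[0, 0, -0.03], 0],
  [[0, 0, 0], 0],
])

```text
time_s: 29.0
eef_pos: [511.8, -47.5, 50.8]
ee_rot: [0.508, 0.493, 0.507, -0.492]
force: [0.9, 0.0, -0.7]
grip_width: 0.111
```

Request:
step_arm([
  [[0, 0, -0.04], 0],
  [[0, 0, -0.04], 0],
  [[0, 0, 0], 0],
])

```text
time_s: 29.3
eef_pos: [511.8, -47.7, 49.2]
ee_rot: [0.508, 0.493, 0.507, -0.492]
force: [-9.0, 2.3, 23.4]
grip_width: 0.105
```

Request:
step_arm([
  [[0, 0, 0.04], 0],
  [[0, 0, 0], 0],
  [[0, 0, 0], 0],
], gripper=0.3)

```text
time_s: 29.6
eef_pos: [511.4, -47.6, 48.4]
ee_rot: [0.507, 0.493, 0.507, -0.493]
force: [0.3, -0.0, -0.0]
grip_width: 0.352
```

Request:
step_arm([
  [[0, 0, 0.4], 0],
  [[0, 0, 0.8], 0],
  [[0, 0, 0.8], 0],
  [[0, 0, 0.3], 0],
  [[0, 0, 0], 0],
])

```text
time_s: 30.1
eef_pos: [511.9, -47.8, 141.4]
ee_rot: [0.508, 0.493, 0.506, -0.492]
force: [0.3, 0.2, -0.6]
grip_width: 0.348
```

```bash
python3 wv.py w13.png;python3 chk.py M4,M6 top
```

```text
[511.9 -47.8 141.4] 1.7 0.3475719096590651 [-0.32  0.39  1.67 -0.    1.08 -0.35]
M4 L [531.4 242.1] 155.7 moved 0.0 cost 0.045
M6 L [431.6 236.8] 175.3 moved 0.0 cost 0.04
leaf 546.9 235.1 theta -24.3 | tcp [510.6 -47.4 138.8] yaw 1.7
d units [0.91 7.06] turn -0.1444
```

View pics/w13.png

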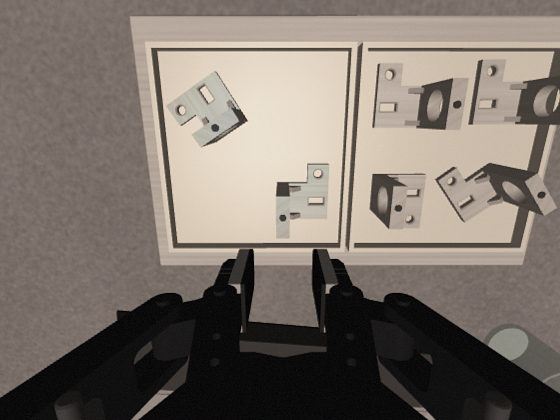

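Request:
step_arm([
  [[0.1, 0.9, 0], -0.02],
  [[0.13, 1, 0], -0.02],
  [[0.13, 1, 0], -0.02],
  [[0.13, 1, 0], -0.02],
  [[0.13, 1, 0], -0.02],
], gripper=0.1)

```text
time_s: 30.75
eef_pos: [535.6, 150.0, 138.8]
ee_rot: [-0.423, -0.566, -0.424, 0.567]
force: [0.2, -0.4, -0.0]
grip_width: 0.451
```

Request:
step_arm([
  [[0.13, 1, 0], -0.02],
  [[0.13, 1, 0], -0.02],
  [[0, 0.15, 0], 0],
  [[0, 0, 0], 0],
])

```text
time_s: 31.15
eef_pos: [545.8, 235.1, 138.7]
ee_rot: [-0.388, -0.59, -0.388, 0.592]
force: [0.5, -0.1, 0.2]
grip_width: 0.449
```

```bash
python3 wv.py w14.png 547.2 234.5
```

```text
[545.8 235.1 138.7] -23.4 0.4494612019596879 [ 0.21  0.56  1.41 -0.    1.17  0.62]
[285.06971978 219.9577374 ]
```

View pics/w14.png

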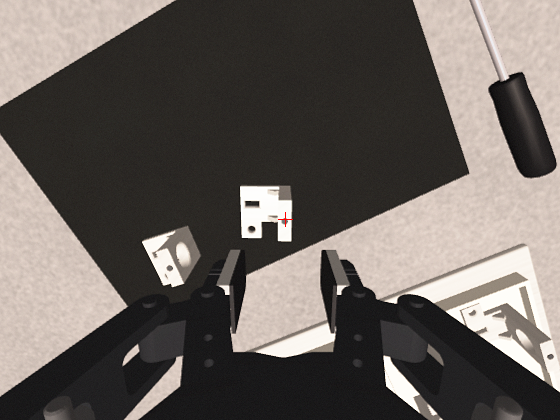

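Request:
step_arm([
  [[0.03, 0.04, -0.4], 0],
  [[0, 0, -0.7], 0],
  [[0, 0, -0.7], 0],
  [[0, 0, -0.55], 0],
  [[0, 0, -0.2], 0],
])

```text
time_s: 31.7
eef_pos: [546.7, 234.2, 35.9]
ee_rot: [-0.387, -0.59, -0.388, 0.593]
force: [0.4, -0.7, 0.1]
grip_width: 0.453
```

Request:
step_arm([
  [[0, 0, 0], 0],
])

```text
time_s: 31.8
eef_pos: [547.4, 234.9, 37.6]
ee_rot: [-0.387, -0.591, -0.387, 0.592]
force: [0.0, -0.1, 0.1]
grip_width: 0.456
```

Request:
step_arm([
  [[0, 0, 0], 0],
  [[0, 0, 0], 0],
  [[0, 0, 0], 0],
  [[0, 0, 0], 0],
], gripper=1)

```text
time_s: 32.2
eef_pos: [548.4, 236.0, 39.6]
ee_rot: [0.388, 0.592, 0.387, -0.591]
force: [-0.1, -1.4, 7.4]
grip_width: 0.106
```

Request:
step_arm([
  [[0, 0, 0.3], 0],
  [[0, 0, 0.7], 0],
  [[0, 0, 0.8], 0],
  [[0, 0, 0.6], 0],
  [[0, -0.8, 0], 0.028],
])

```text
time_s: 32.7
eef_pos: [548.9, 206.4, 138.7]
ee_rot: [0.415, 0.575, 0.414, -0.57]
force: [1.6, -1.0, -1.4]
grip_width: 0.106
```

Request:
step_arm([
  [[-0.05, -1, 0], 0.028],
  [[-0.05, -1, 0], 0.028],
  [[-0.05, -1, 0], 0.028],
  [[0, -1, 0], 0.028],
  [[0, 0, 0], 0],
])

```text
time_s: 33.2
eef_pos: [541.8, 40.2, 135.2]
ee_rot: [0.507, 0.493, 0.506, -0.493]
force: [-0.2, 0.3, -1.6]
grip_width: 0.108
```

```bash
python3 wv.py w15.png
```

```text
[541.8  40.2 135.2] 1.5 0.10807797263966641 [-0.14  0.46  1.58 -0.    1.1  -0.17]
```

View pics/w15.png

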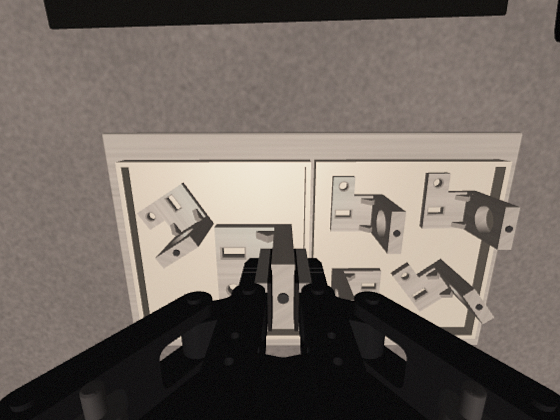

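Request:
step_arm([
  [[0, 0, -0.4], 0],
  [[0, 0, -0.6], 0],
  [[0, 0, -0.6], 0],
  [[0, 0, -0.4], 0],
  [[0, 0, -0.1], 0],
])

```text
time_s: 33.75
eef_pos: [540.8, 45.2, 49.2]
ee_rot: [0.506, 0.492, 0.508, -0.493]
force: [-0.3, 0.0, -1.2]
grip_width: 0.107
```

Request:
step_arm([
  [[0, 0, -0.03], 0],
  [[0, 0, -0.03], 0],
  [[0, 0, 0], 0],
])

```text
time_s: 34.05
eef_pos: [542.1, 44.2, 48.8]
ee_rot: [0.508, 0.493, 0.507, -0.492]
force: [0.3, 0.6, -1.0]
grip_width: 0.106
```

Request:
step_arm([
  [[0, 0, -0.04], 0],
  [[0, 0, 0], 0],
  [[0, 0, 0], 0],
])

```text
time_s: 34.35
eef_pos: [542.3, 44.1, 48.5]
ee_rot: [0.508, 0.493, 0.507, -0.492]
force: [-6.3, 1.1, 13.6]
grip_width: 0.108
```

Request:
step_arm([
  [[0, 0, 0.02], 0],
  [[0, 0, 0], 0],
  [[0, 0, 0], 0],
], gripper=0.3)

```text
time_s: 34.65
eef_pos: [541.8, 44.0, 47.3]
ee_rot: [0.507, 0.493, 0.507, -0.493]
force: [0.2, 0.2, 0.3]
grip_width: 0.351
```

Request:
step_arm([
  [[0, 0, 0.4], 0],
  [[0, 0, 0.8], 0],
  [[0, 0, 0.8], 0],
  [[0, 0, 0.3], 0],
  [[0, 0, 0], 0],
])

```text
time_s: 35.15
eef_pos: [542.3, 43.9, 140.3]
ee_rot: [0.508, 0.493, 0.506, -0.492]
force: [-0.0, 0.2, -0.2]
grip_width: 0.352
```

```bash
python3 wv.py w16.png;python3 chk.py M6 top; python3 - <<'E'
from h import *
c=capture("top"); crop(c,90,130,300,310,"t8.png",3.3)
E
```

```text
[542.3  43.9 140.3] 1.7 0.35162817053695217 [-0.13  0.45  1.58  0.    1.11 -0.16]
M6 L [431.6 236.8] 175.3 moved 0.0 cost 0.039
leaf 448.5 235.4 theta -4.7 | tcp [541.   44.1 137.6] yaw 1.7
d units [-2.31  4.78] turn -0.0351
```

View pics/w16.png

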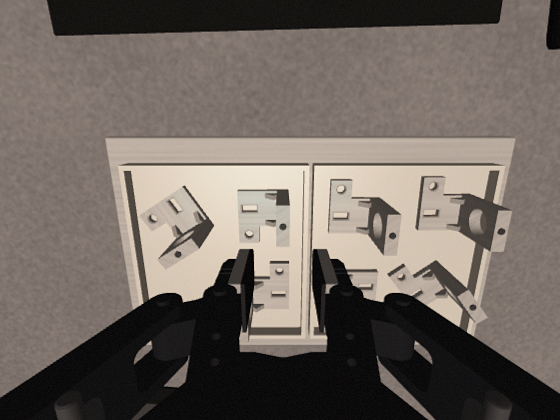

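View pics/t8.png

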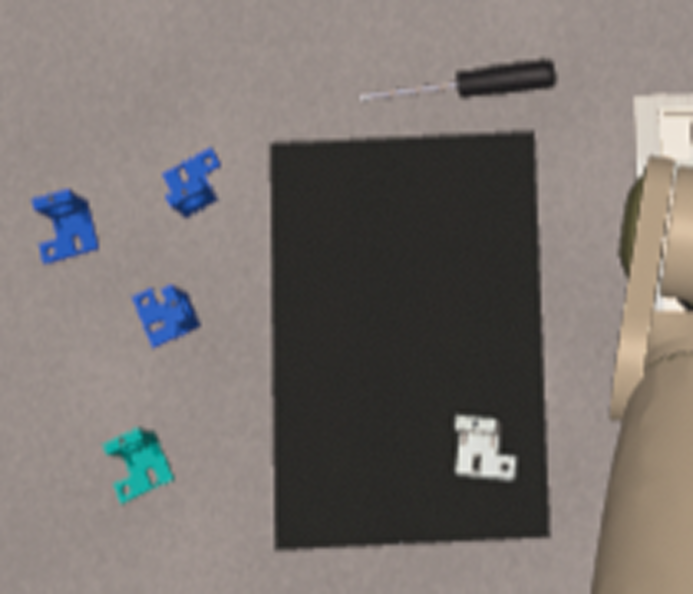

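Request:
step_arm([
  [[-0.46, 0.95, 0], -0.03],
  [[-0.46, 0.95, 0], 0],
  [[-0.46, 0.95, 0], 0],
  [[-0.46, 0.95, 0], 0],
  [[-0.46, 0.95, 0], 0],
], gripper=0.1)

```text
time_s: 35.85
eef_pos: [448.4, 235.2, 138.1]
ee_rot: [-0.483, -0.516, -0.484, 0.517]
force: [0.7, 0.2, -0.2]
grip_width: 0.451
```

Request:
step_arm([
  [[0, 0, 0], 0],
])

```text
time_s: 35.95
eef_pos: [447.1, 237.3, 138.1]
ee_rot: [-0.484, -0.514, -0.485, 0.516]
force: [0.3, 0.4, -0.0]
grip_width: 0.449
```

```bash
python3 wv.py w17.png 449 235.3
```

```text
[447.1 237.3 138.1] -3.5 0.44915913560555015 [0.26 0.38 1.69 0.   1.07 0.32]
[285.76864678 222.74449955]
```

View pics/w17.png

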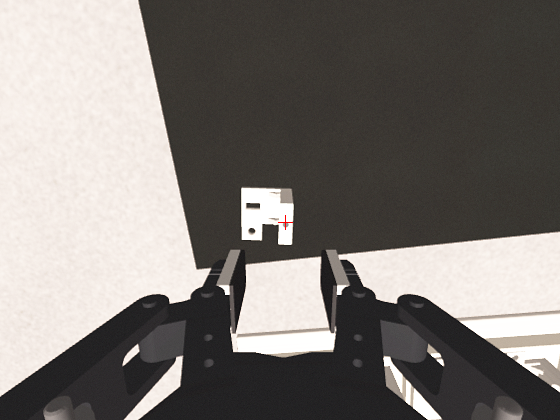

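Request:
step_arm([
  [[0.03, 0, -0.4], 0],
  [[0, 0, -0.7], 0],
  [[0, 0, -0.7], 0],
  [[0, 0, -0.55], 0],
  [[0, 0, -0.2], 0],
])

```text
time_s: 36.5
eef_pos: [450.1, 232.8, 34.7]
ee_rot: [-0.482, -0.515, -0.484, 0.518]
force: [-0.5, -0.6, 0.7]
grip_width: 0.454
```

Request:
step_arm([
  [[0, 0, 0], 0],
])

```text
time_s: 36.6
eef_pos: [450.7, 233.3, 36.2]
ee_rot: [-0.483, -0.516, -0.484, 0.517]
force: [0.1, 0.6, -0.9]
grip_width: 0.453
```

Request:
step_arm([
  [[0, 0, 0], 0],
  [[0, 0, 0], 0],
  [[0, 0, 0], 0],
  [[0, 0, 0], 0],
], gripper=1)

```text
time_s: 37.0
eef_pos: [451.5, 234.1, 38.0]
ee_rot: [0.484, 0.517, 0.483, -0.516]
force: [0.6, -0.3, 3.5]
grip_width: 0.107
```

Request:
step_arm([
  [[0, 0, 0.3], 0],
  [[0, 0, 0.7], 0],
  [[0, 0, 0.8], 0],
  [[0, 0, 0.6], 0],
  [[0, -0.8, 0], 0.028],
])

```text
time_s: 37.5
eef_pos: [452.3, 203.9, 137.2]
ee_rot: [0.508, 0.495, 0.505, -0.491]
force: [1.3, -1.9, -0.7]
grip_width: 0.107
```

Request:
step_arm([
  [[0.05, -1, 0], 0],
  [[0.05, -1, 0], 0],
  [[0.05, -1, 0], 0],
  [[0.05, -1, 0], 0],
  [[0.05, -1, 0], 0],
])

```text
time_s: 38.0
eef_pos: [460.7, 0.5, 134.1]
ee_rot: [0.506, 0.494, 0.505, -0.494]
force: [1.1, 0.2, -0.7]
grip_width: 0.111
```

Request:
step_arm([
  [[0, -0.7, 0], 0],
  [[0, -0.3, 0], 0],
  [[0, 0, 0], 0],
])

```text
time_s: 38.3
eef_pos: [461.0, -38.7, 133.7]
ee_rot: [0.505, 0.495, 0.505, -0.495]
force: [-0.2, -0.2, -1.1]
grip_width: 0.112
```

```bash
python3 wv.py w18.png
```

```text
[461.  -38.7 133.7] 1.2 0.11210728326107502 [-0.34  0.3   1.82  0.    1.02 -0.36]
```

View pics/w18.png

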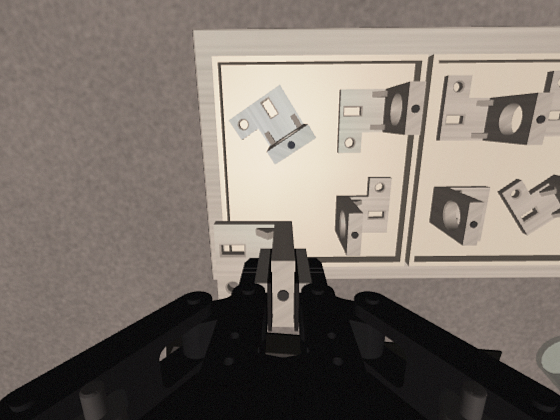

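Request:
step_arm([
  [[0.06, -0.15, -0.4], 0],
  [[0, 0, -0.6], 0],
  [[0, 0, -0.6], 0],
  [[0, 0, -0.4], 0],
  [[0, 0, -0.1], 0],
])

```text
time_s: 38.85
eef_pos: [462.5, -42.3, 48.0]
ee_rot: [0.505, 0.493, 0.507, -0.494]
force: [-0.2, 0.2, 0.0]
grip_width: 0.109
```

Request:
step_arm([
  [[0, 0, -0.02], 0],
  [[0, 0, -0.02], 0],
  [[0, 0, 0], 0],
])

```text
time_s: 39.15
eef_pos: [463.7, -43.8, 48.3]
ee_rot: [0.506, 0.494, 0.505, -0.494]
force: [-0.4, 0.0, -0.8]
grip_width: 0.109
```

Request:
step_arm([
  [[0, 0, -0.04], 0],
  [[0, 0, -0.02], 0],
  [[0, 0, 0], 0],
])

```text
time_s: 39.45
eef_pos: [463.9, -44.1, 46.9]
ee_rot: [0.506, 0.495, 0.505, -0.494]
force: [-4.5, 1.6, 18.1]
grip_width: 0.109
```

Request:
step_arm([
  [[0, 0, 0.03], 0],
  [[0, 0, 0], 0],
  [[0, 0, 0], 0],
], gripper=0.3)

```text
time_s: 39.75
eef_pos: [463.4, -44.0, 46.4]
ee_rot: [0.506, 0.494, 0.506, -0.494]
force: [-0.2, 0.1, 0.2]
grip_width: 0.351
```

Request:
step_arm([
  [[0, 0, 0.4], 0],
  [[0, 0, 0.8], 0],
  [[0, 0, 0.8], 0],
  [[0, 0, 0.6], 0],
  [[0, 0, 0], 0],
])

```text
time_s: 40.25
eef_pos: [464.6, -44.4, 153.1]
ee_rot: [0.507, 0.495, 0.504, -0.493]
force: [-0.1, 0.3, -0.3]
grip_width: 0.353
```

Request:
step_arm([
  [[0.2, -0.9, 0.3], 0.047],
  [[0.2, -0.9, 0.5], 0.047],
  [[0.2, -0.9, 0.5], 0.047],
  [[0.2, -0.9, 0.3], 0.047],
  [[0.2, -0.9, 0], 0.047],
], gripper=-1)

```text
time_s: 40.75
eef_pos: [503.8, -225.8, 215.2]
ee_rot: [0.651, 0.277, 0.65, -0.277]
force: [0.2, 0.2, -0.3]
grip_width: 1.0
```

Request:
step_arm([
  [[0, -0.8, 0], 0.047],
  [[0, -0.8, 0], 0.047],
  [[0, -0.3, 0], 0.047],
  [[0, 0, 0], 0.047],
  [[0, 0, 0], 0.04],
])

```text
time_s: 41.25
eef_pos: [503.0, -300.4, 212.9]
ee_rot: [0.706, 0.032, 0.707, -0.031]
force: [0.6, 0.8, -1.2]
grip_width: 0.999
```

```bash
python3 wv.py w19.png; python3 - <<'E'
from h import *
c=capture("top"); crop(c,160,140,365,290,"t9.png",3.9)
c=capture("side"); crop(c,200,130,400,270,"s9.png",4)
E
```

```text
[ 503.  -300.4  212.9] 84.9 0.9986596316188837 [-0.74  0.47  1.35 -0.    1.32 -2.22]
```

View pics/w19.png

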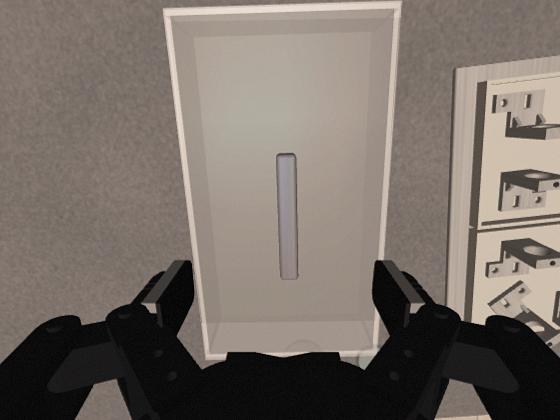

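View pics/t9.png

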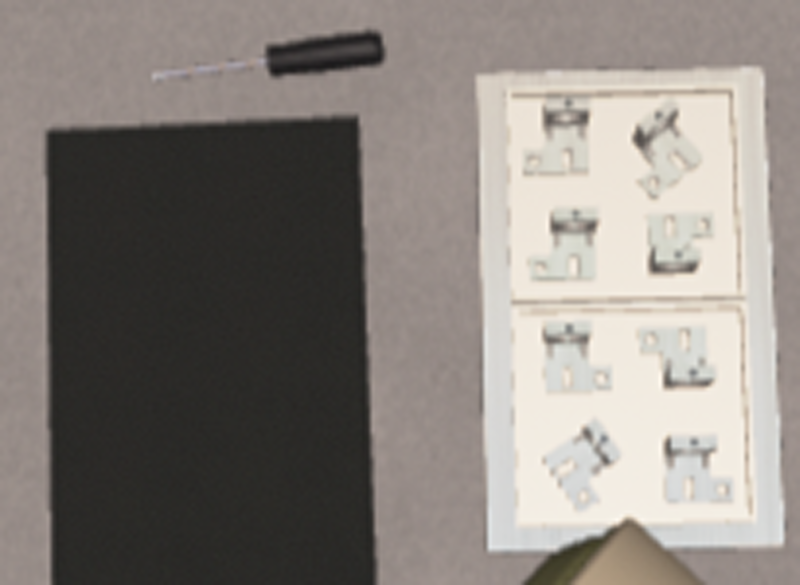

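View pics/s9.png

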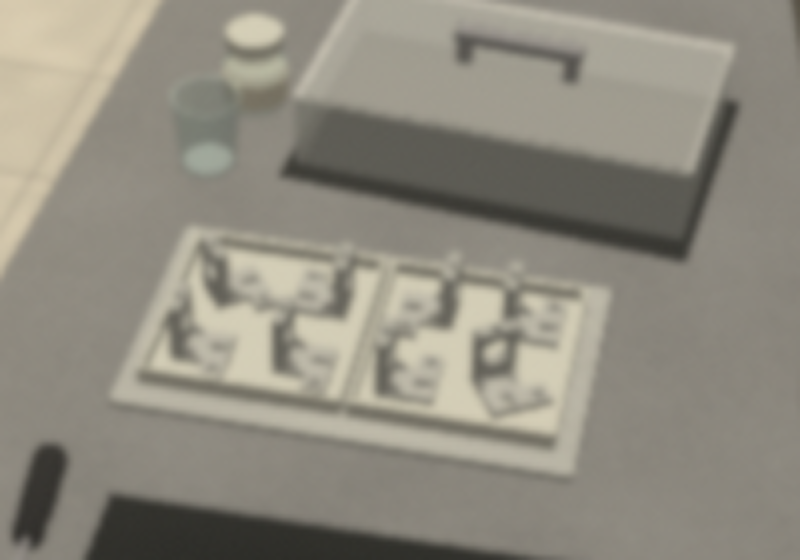

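Request:
step_arm([
  [[0.16, 0.09, -0.3], 0.007],
  [[0, 0, -0.6], 0],
  [[0, 0, -0.6], 0],
  [[0, 0, -0.5], 0],
  [[0, 0, -0.2], 0],
])

```text
time_s: 41.9
eef_pos: [509.2, -295.3, 123.5]
ee_rot: [0.706, 0.027, 0.708, -0.025]
force: [0.3, 0.6, 0.4]
grip_width: 0.999
```

Request:
step_arm([
  [[0, 0, 0], 0],
  [[0, 0, 0], 0],
])

```text
time_s: 42.1
eef_pos: [510.2, -296.5, 127.0]
ee_rot: [0.707, 0.025, 0.706, -0.026]
force: [-0.1, 0.8, 0.4]
grip_width: 0.998
```

```bash
python3 wv.py w20.png
```

```text
[ 510.2 -296.5  127. ] 85.9 0.9984086882224202 [-0.72  0.56  1.44  0.    1.14 -2.22]
```

View pics/w20.png

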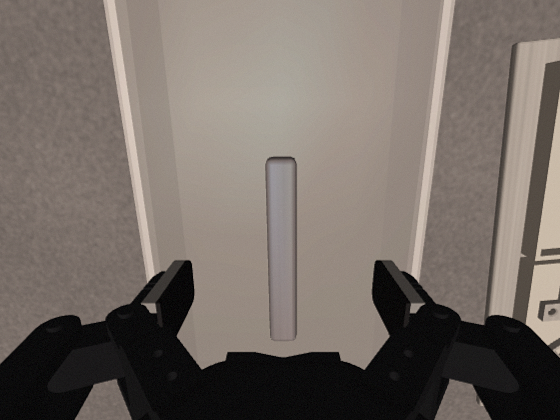

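Request:
step_arm([
  [[-0.02, 0, -0.4], 0.001],
  [[0, 0, -0.3], 0],
  [[0, 0, -0.08], 0],
  [[0, 0, 0], 0],
])

```text
time_s: 42.55
eef_pos: [508.9, -296.4, 95.1]
ee_rot: [0.707, 0.024, 0.707, -0.024]
force: [0.1, 1.0, 0.3]
grip_width: 1.0
```

Request:
step_arm([
  [[0, 0, 0], 0],
  [[0, 0, 0], 0],
  [[0, 0, 0], 0],
  [[0, 0, 0], 0],
  [[0, 0, 0], 0],
], gripper=1, force=60)

```text
time_s: 43.05
eef_pos: [509.1, -296.6, 95.6]
ee_rot: [0.707, 0.024, 0.707, -0.024]
force: [2.0, 1.6, -2.5]
grip_width: 0.173
```

Gripped. Lift, then check the trays once more before covering.

Request:
step_arm([
  [[0, 0, 0.1], 0],
  [[0, 0, 0.4], 0],
  [[0, 0, 0.8], 0],
  [[0, 0, 0.8], 0],
  [[0, 0, 0.7], 0],
])

```text
time_s: 43.55
eef_pos: [508.7, -296.1, 208.3]
ee_rot: [0.706, 0.024, 0.707, -0.024]
force: [0.9, 0.5, -4.6]
grip_width: 0.174
```

Request:
step_arm([
  [[0, 0.4, 0], 0.005],
  [[0, 0.8, 0], 0.005],
  [[0.1, 1, 0], 0.005],
  [[0.2, 1, 0], 0.005],
  [[0.3, 1, 0], 0.005],
])

```text
time_s: 44.05
eef_pos: [531.8, -125.7, 205.4]
ee_rot: [0.706, -0.003, 0.708, 0.004]
force: [0.9, -0.4, -4.8]
grip_width: 0.171
```

Request:
step_arm([
  [[0.3, 1, 0], 0],
  [[0.3, 1, 0], 0],
  [[0.2, 0.8, 0], 0],
  [[0, 0.4, 0], 0],
  [[0, 0, 0], 0],
])

```text
time_s: 44.55
eef_pos: [563.9, 2.1, 205.7]
ee_rot: [0.706, -0.004, 0.708, 0.005]
force: [-0.6, -1.4, -4.3]
grip_width: 0.175
```

```bash
python3 wv.py w21.png; python3 - <<'E'
from h import *
c=capture("side"); crop(c,200,110,400,270,"s10.png",4)
E
```

```text
[563.9   2.1 205.7] 90.8 0.1747799054205727 [-0.2   0.43  1.43  0.    1.29 -1.79]
```

View pics/w21.png

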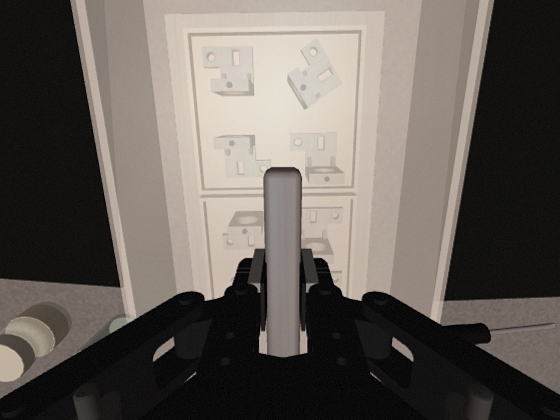

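View pics/s10.png

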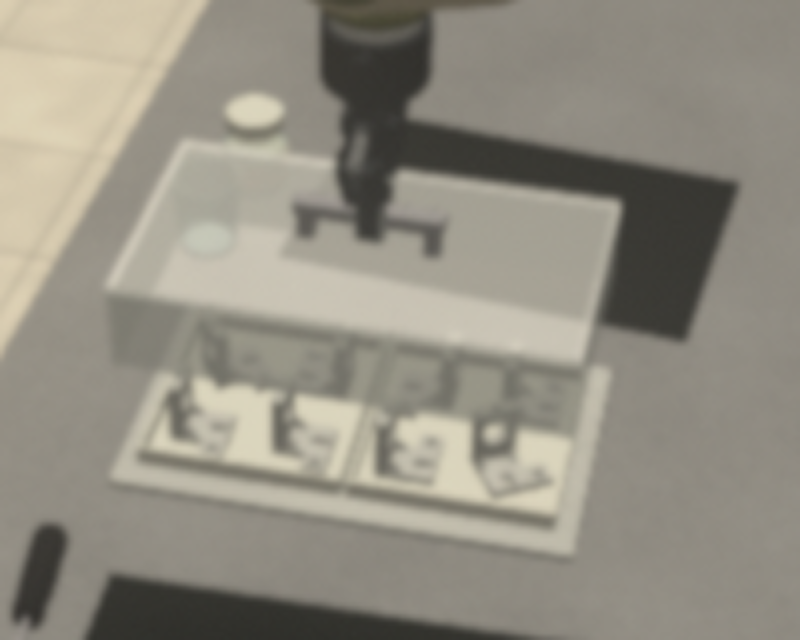

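Request:
step_arm([
  [[0.04, -0.07, -0.4], 0],
  [[0, 0, -0.6], 0],
  [[0, 0, -0.5], 0],
  [[0, 0, -0.2], 0],
  [[0, 0, 0], 0],
])

```text
time_s: 45.15
eef_pos: [565.9, -4.0, 138.3]
ee_rot: [0.706, -0.003, 0.708, 0.003]
force: [0.3, 0.4, -4.1]
grip_width: 0.177
```

Request:
step_arm([
  [[0, 0, 0], 0],
  [[0, 0, 0], 0],
])

```text
time_s: 45.35
eef_pos: [567.0, -3.5, 140.3]
ee_rot: [0.708, -0.004, 0.706, 0.003]
force: [0.0, -0.1, -4.7]
grip_width: 0.17
```

Request:
step_arm([
  [[-0.04, 0.06, -0.2], 0.001],
  [[0, 0, -0.2], 0],
  [[0, 0, 0], 0],
  [[0, 0, 0], 0],
])

```text
time_s: 45.75
eef_pos: [564.9, -0.7, 123.0]
ee_rot: [0.707, -0.005, 0.707, 0.005]
force: [0.3, -0.4, -4.1]
grip_width: 0.175
```

```bash
python3 wv.py w22.png; python3 - <<'E'
from h import *
c=capture("side"); crop(c,210,150,370,260,"s11.png",5)
c=capture("top"); crop(c,270,140,370,295,"t11.png",3.8)
E
```

```text
[564.9  -0.7 123. ] 90.8 0.1751165250745807 [-0.21  0.52  1.53  0.    1.1  -1.79]
```

View pics/w22.png

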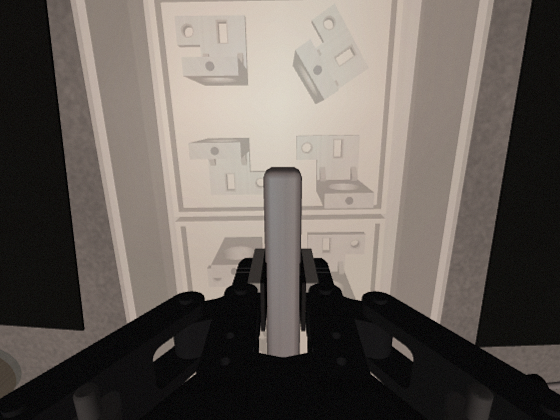

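View pics/s11.png

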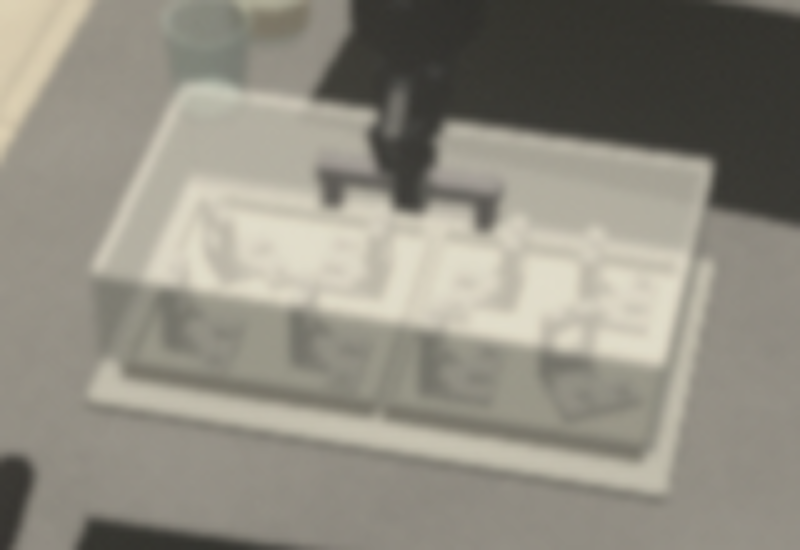

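Aligned with the original pose; lower slowly (contact expected near TCP 100.9).

Request:
step_arm([
  [[0.01, 0, -0.12], 0],
  [[0, 0, -0.12], 0],
  [[0, 0, -0.12], 0],
  [[0, 0, 0], 0],
])

```text
time_s: 46.3
eef_pos: [564.9, -0.7, 107.8]
ee_rot: [0.707, -0.005, 0.708, 0.005]
force: [0.0, 0.8, -5.2]
grip_width: 0.174
```

Request:
step_arm([
  [[0, 0, -0.06], 0],
  [[0, 0, -0.06], 0],
  [[0, 0, 0], 0],
])

```text
time_s: 46.6
eef_pos: [565.2, -0.8, 103.7]
ee_rot: [0.707, -0.005, 0.707, 0.005]
force: [1.0, 0.5, -5.4]
grip_width: 0.171
```

Request:
step_arm([
  [[0, 0, -0.04], 0],
  [[0, 0, -0.03], 0],
  [[0, 0, 0], 0],
])

```text
time_s: 46.9
eef_pos: [565.2, -0.8, 101.0]
ee_rot: [0.707, -0.005, 0.707, 0.005]
force: [-0.4, -0.9, -4.3]
grip_width: 0.172
```

Request:
step_arm([
  [[0, 0, -0.03], 0],
  [[0, 0, 0], 0],
])

```text
time_s: 47.1
eef_pos: [565.4, -0.8, 100.6]
ee_rot: [0.707, -0.005, 0.707, 0.005]
force: [-3.0, 0.8, 1.6]
grip_width: 0.173
```

Seated. Release and withdraw.

Request:
step_arm([
  [[0, 0, 0], 0],
  [[0, 0, 0], 0],
  [[0, 0, 0], 0],
  [[0, 0, 0], 0],
  [[0, 0, 0], 0],
], gripper=-1)

```text
time_s: 47.6
eef_pos: [565.4, -0.8, 100.0]
ee_rot: [0.707, -0.005, 0.707, 0.005]
force: [0.0, 0.0, -0.4]
grip_width: 0.992
```

Request:
step_arm([
  [[0, 0, 0.4], 0],
  [[0, 0, 0.8], 0],
  [[0, 0, 1], 0],
  [[0, 0, 1], 0],
  [[0, 0, 0.5], 0],
])

```text
time_s: 48.1
eef_pos: [566.0, -0.9, 251.7]
ee_rot: [0.709, -0.005, 0.705, 0.004]
force: [-0.1, -0.4, 0.2]
grip_width: 1.001
```

Request:
step_arm([
  [[-0.4, -1, 0], 0],
  [[-0.4, -1, 0], 0],
  [[-0.4, -1, 0], 0],
  [[-0.4, -1, 0], 0],
  [[-0.4, -1, 0], 0],
])

```text
time_s: 48.6
eef_pos: [484.4, -202.2, 248.1]
ee_rot: [0.707, -0.005, 0.707, 0.005]
force: [0.5, -0.4, 0.4]
grip_width: 1.0
```

Request:
step_arm([
  [[-0.4, -1, 0], 0],
  [[-0.4, -1, 0], 0],
  [[-0.4, -0.5, 0], 0],
  [[0, 0, 0], 0],
  [[0, 0, 0], 0],
])

```text
time_s: 49.1
eef_pos: [437.3, -300.8, 248.0]
ee_rot: [0.707, -0.004, 0.707, 0.004]
force: [-0.2, 0.1, -0.1]
grip_width: 1.001
```

```bash
python3 - <<'E'
from h import *
s=tool(); print(s[0],s[2]["dq"].round(3))
c=capture("side"); crop(c,190,120,390,270,"s12.png",4)
c=capture("top"); crop(c,90,120,470,310,"t12.png",2.1); crop(c,275,145,370,290,"t13.png",4.1)
E
```

```text
[ 437.27374817 -300.79599718  247.99305959] [ 0.031 -0.004 -0.001 -0.     0.001  0.003]
```

View pics/s12.png

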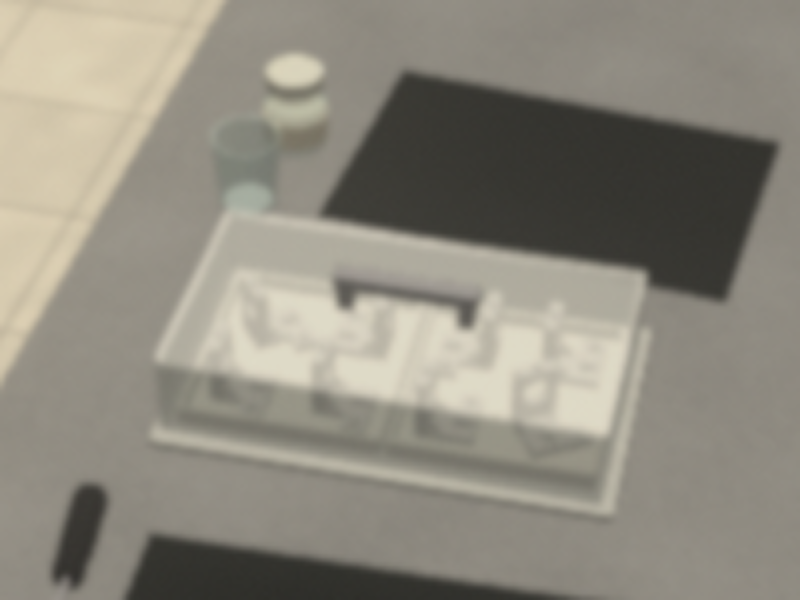

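View pics/t12.png

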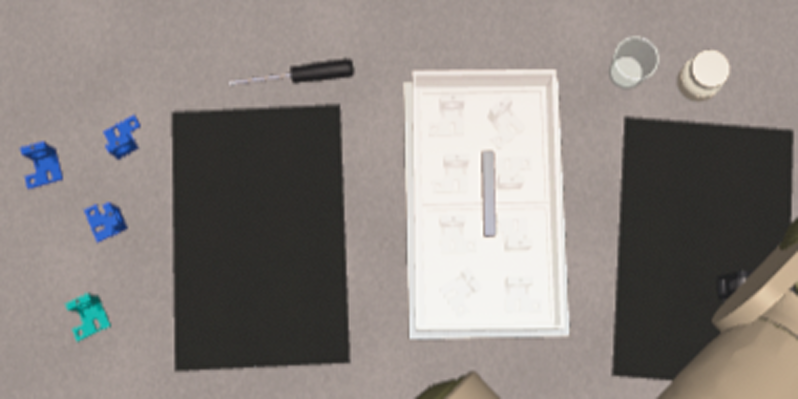

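View pics/t13.png

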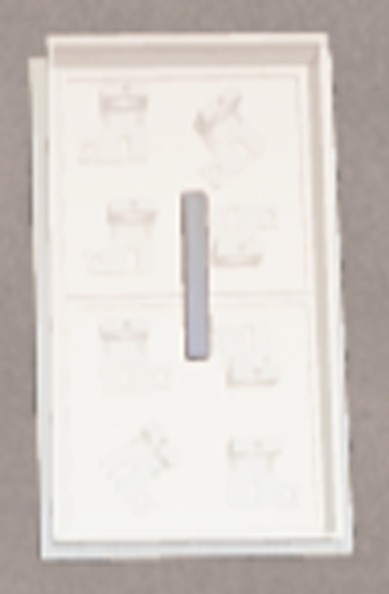

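Everything is in place: all eight mounts are upright, the cover is seated as at the start, and the bystanders are where they were.

```bash
python3 -c "
from rig import ticket; print(ticket.finish_job())"
```

```text
the job is handed in; nothing more can be done
None
```

The job is done and handed in at about 49 s of the 208 s allowed.

**What I did:** I lifted the cover by its handle and laid it on the empty mat. I then stood the three right-hand mounts in the far tray with right_0 and the three left-hand mounts in the near tray with left_0. Last, I put the cover back over both trays. The blue and turquoise look-alikes were left alone.

**Last checks:**
- The top and side pictures show four mounts standing in each tray, and the parts mat empty.
- The cover touched down at the same tool height at which I first gripped it (100.6 against 100.9 mm) and within about 1 mm sideways.
- The jar, beaker and screwdriver had not visibly moved.
- The contact forces I read while placing the mounts were up to about 23 N. I never saw a mount get knocked aside.

**What disagreed:** Triangulation put the handle's top about 5 mm lower than the described 111 mm. I gripped it at the described height, and the grip held. The mount positions fitted from one view and from two views differed by up to 2 mm, with no effect on the grasps.

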